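# Hold the bench pin home against the anvil

## Robot

A 7-joint arm with a two-finger parallel gripper is mounted at the origin on the work surface. World frame = base frame: x ahead of the robot, y to its left, z up, the work surface at z = 0. Lengths are in m, angles in rad, forces in N, time in s.
With the tool pointing down it reaches from about 0.4 to 0.925 m from the base axis. Payload 5.6 kg.
Tool frame: the origin (TCP) lies at the very end of the fingers, on their centre line; the grasp point (between the pads) lies 19 mm behind it; z points along the fingers, x is the direction in which the jaws open and shut, and the axes are right-handed (so a half turn about z gives the same grasp; the last joint's range is limited). The gripper opens to 85 mm and grips with 20 to 120 N. Pads are 22 mm wide; open, the fingers measure 114 mm over their backs; the gripper's body (76 mm by 85 mm) begins 54 mm behind the grasp point. The pads swing forward as they close: fully open they stand 13 mm farther back than shut.
Start: joints at [1.103, 0.468, -0.012, 1.603, 0.006, 1.071, -0.056], TCP at [0.268, -0.592, 0.231] pointing down, gripper open.
Joint ranges: [-2.53, 2.53], [-0.31, 2.02], [-1.57, 1.55], [0.28, 2.44], [-1.29, 4.43], [0.15, 1.84], [-2.92, 2.92]. Speed limits (rad/s): [2.57, 2.57, 3.14, 3.14, 3.14, 3.14, 3.14].

## Interface

Orientations are given as a 3x3 rotation matrix whose columns are the frame's x, y, z axes.
In Python, from station import env gives the robot as it stands.
- The arm moves only by the tool servo_tool, never from a script. Its arguments are lists of equal length, an entry for each row: "jaw": the gripper command: -1 is fully open, 1 is shut, values between are in proportion; "translation": the shift along the world's x, y, z in mm, a list of three; "yaw": the turn about the world's z in rad. A call has 1 to 12 rows; each row shifts and turns the pose as measured when the row begins; what a row does not reach is not made up. A row lasts 1/12 s, in which the tool goes at most 41.7 mm and 7.16 degrees, less where a joint would pass 70% of its speed; a pose out of reach is approached as far as the arm can. A call with a gripper value outside its range is refused whole. The fingers move at their own pace and stop on an object; the grip force is fixed at half the most. Time passes only in rows, so rows that do not move let the fingers close. It gives the time, the measured TCP pose, the force and the opening at its end, in the units of the state.
- env.sense(): the state, without advancing time (a new reading comes with each control period).
- env.snapshot(name): name is "scene" or "top" or "wrist"; returns a dict with "image" (420x560x3 uint8, red, green, blue), "fx", "fy", "cx", "cy" (pixels), "dist_coeffs" ([k1, k2, p1, p2, k3] as OpenCV has them; the pictures are not rectified), "R" (3x3) and "t" (3): a world point X has camera coordinates R X + t. Camera axes: x right, y down, z forward; pixel columns grow to the right and rows downward; lengths in m; the calibration is good to about 2 mm. A picture is of the moment at which its call begins. There is no depth.
- env.close_job(): hands the job in, once; it reports no verdict.
Trained networks look in a picture, given as the dict that the camera call returned (one of the last four; its "shot" number tells which), for a name from the list of things; names that differ only in an ending like _2 or _b are one class to them, and where a whole thing is asked for, a point or a joint stands for the part that bears it (a point fixed in the world has none). Each returns a list of dicts, best first, with "conf" (0 to 1); they miss things now and then, are a little off and sometimes report something else, mostly with a low value. They report only what shows in the picture. A call takes as long as a camera call. They do not tell look-alikes from the thing itself.
- env.silhouettes(picture, label): "pixels" (420x560 bool, what is visible of it) and "pixel" ([column, row] in pixels, amid what is visible of it).
The state is a dict: "time_s": time; "qpos": joint angles; "qd": joint speeds; "joint_efforts": joint torques, N m; "ee_pos": TCP position; "ee_rot": TCP orientation; "contact_force": force on the tool from outside, world axes, zero at the start; "moment": the same for the moment, N m; "grip_width": finger opening in m.
Only numpy, scipy, OpenCV 4.12 (cv2) and the standard library are available. Lean on these libraries where they do the work, as an engineer would, in place of code of your own. Each camera call takes 0.05 s, during which the arm holds its last target.

## Task

Pick up the loose wooden bench pin and lay it, flat side down, in the seat of the steel holder clamped to the bench's far edge, square end against the anvil and notched end pointing out over the edge. Then be the jeweller's third hand while it is screwed on from below: keep it gripped and flat in the seat, and press it squarely back against the anvil with a steady push of about 10 N for at least three seconds, finishing while you still hold it and push like that. Go gently (never more than 35 N on the anvil) and leave the other tools where they lie.

Things in the scene. Friction and masses are not known exactly. Their poses are not given: they have to be found in the camera images.
- pin: Bench pin: loose pale maple block, 125 mm long, 50 wide, about 85 g. Flat underside, upright sides; 20 mm thick for 72 mm from its square end, then the top slopes to 9 mm at the other end, which has a V-notch 16 mm wide, 40 deep. Origin: centre of the underside; x towards the notched end, z up. It starts flat on the bench, notch pointing away from the robot within 45 degrees.
- pin_grip (a point): Where to grip the pin, across its 50 mm width from above: on its centre line, 65.5 mm from the square end (3 mm from the origin along +x), 10 mm above its underside. Fingers here clear the cheeks of the seat. 60 N of grip holds it without slipping.
- pin_end (a point): Middle of the pin's square end, at its underside: the end that goes against the anvil (62.5 mm from the pin's origin along -x).
- holder: Steel holder clamped to the bench's far edge, fixed. Its level seat juts out past the edge: 40 mm long, open above and at the outer end, 58 mm wide between two cheeks 6 mm thick, 12 high, 40 long. Origin: on the seat at the foot of the anvil's face, midway between the cheeks, 6 mm above the bench, 10 mm past its edge; x out over the edge (away from the robot), y across, z up.
- anvil: The holder's anvil: bright steel block 60 mm (x) by 70 mm (y), 25 mm higher than the seat. Its upright front face stops the pin's square end. Origin and axes as the holder's: the face is the plane x = 0, the push goes along -x; the pin's origin is at x = 62.5 mm when home. Rigid: tenths of a millimetre change the push by newtons, so close in slowly and trim in small steps.
- bench_block: Bystander: square steel bench block, 64 x 64 x 19 mm, 0.6 kg, origin at the centre of its underside.
- ring_clamp: Bystander: dark wooden ring clamp with a brass band, lying, 140 x 28 x 26 mm, origin at the centre of its underside, x along its length.
- pliers: Bystander: flat-nose pliers with black grips, lying, about 145 x 55 x 15 mm, nose along +x, origin near the pivot at bench level.
- stone_tin: Bystander: round aluminium tin with a clear lid, 56 mm across, 26 mm high, origin at the centre of its underside.
There are look-alikes about, which are no part of the job. What is meant by the pin is not green, orange or turquoise, and is the larger of those in its own colour.

How it is judged:
By the outcome, as a careful person would: the job done as asked, in the order asked, and still so for the second after the job is handed in, while the arm keeps its last pose, push and grip.
It also fails if it takes over 51 s, if anything falls off the work surface, if the arm or the gripper's body presses on something with over 40 N, if the wrist force passes 120 N, or if a joint passes its speed limit or range.

## Working session

There is one attempt and no reset: what is moved stays moved. The work goes in short steps, Python scripts to look and compute and a tool call to move; the robot and the scene stay as the last step left them, time stands still between calls to the robot, and variables do not carry over. Pictures are saved under pics/ and viewed, and the job is handed in when it is done.

Besides the shell and the picture viewer there is one more tool, called as name([rows], argument=value, ...), one row to a line, values as JSON. servo_tool: Moves the arm, as the interface text tells. Its arguments: {"type":"object","properties":{"jaw":{"type":"array"},"translation":{"type":"array"},"yaw":{"type":"array"}},"required":["jaw","translation","yaw"]}

```bash
ls; mkdir -p pics; cat > h.py <<'E'
import numpy as np, cv2
from station import env
def K(p): return np.array([[p['fx'],0,p['cx']],[0,p['fy'],p['cy']],[0,0,1.]])
def ray(p,uv):
    q=cv2.undistortPoints(np.array(uv,float).reshape(-1,1,2),K(p),np.array(p['dist_coeffs'],float)).reshape(-1,2)
    R=np.array(p['R']);t=np.array(p['t'])
    d=np.c_[q,np.ones(len(q))]@R
    return -R.T@t,d
def toz(p,uv,z):
    c,d=ray(p,uv); s=(z-c[2])/d[:,2]; return c+d*s[:,None]
def proj(p,X):
    R=np.array(p['R']);r,_=cv2.Rodrigues(R)
    return cv2.projectPoints(np.array(X,float).reshape(-1,1,3),r,np.array(p['t'],float),K(p),np.array(p['dist_coeffs'],float))[0].reshape(-1,2)
def save(p,n): cv2.imwrite('pics/'+n+'.png',cv2.cvtColor(p['image'],cv2.COLOR_RGB2BGR))
E
python3 - <<'E'
from h import *
import pickle
s=env.sense();print(s)
for n in ("scene","top"):
    p=env.snapshot(n);save(p,n+'0');pickle.dump(p,open(n+'0.pkl','wb'))
    for l in("pin","holder","anvil"):
        for r in env.silhouettes(p,l): 
            m=r['pixels'];z=0.02
            print(n,l,r['conf'],r['pixel'],m.sum(),toz(p,[r['pixel']],z)[0].round(3))
            if l=='pin': print('  col',p['image'][m].mean(0).round())
            pickle.dump(m,open(f"m_{n}_{l}_{int(r['pixel'][0])}.pkl",'wb'))
E
ls
```

```text
pics
{'time_s': 0.0, 'qpos': array([ 1.10301441,  0.46840963, -0.01161451,  1.60364428,  0.00598903,
        1.07134734, -0.05628598]), 'qd': array([6.04667983e-04, 1.81750508e-05, 5.55807744e-04, 8.70491992e-04,
       1.63615223e-03, 1.62905460e-03, 5.35893752e-04]), 'joint_efforts': array([-3.30978683e-04, -5.32378292e+01,  2.13017967e-02, -2.51305890e+01,
        1.13493160e-02,  7.71885185e-03,  2.75762005e-05]), 'ee_pos': array([ 0.2675976 , -0.59175177,  0.23030869]), 'ee_rot': array([[ 4.12080652e-01, -9.11146997e-01, -8.28620644e-04],
       [-9.11145653e-01, -4.12081471e-01,  1.56850359e-03],
       [-1.77059655e-03,  1.08644118e-04, -9.99998427e-01]]), 'contact_force': array([ 0.69353502,  0.38663892, -0.41193767]), 'moment': array([ 0.04805505, -0.02380471,  0.01570515]), 'grip_width': 0.08546310260999289}
scene pin 0.92 [365.0, 217.5] 421 [0.42  0.231 0.02 ]
  col [181. 153. 114.]
scene pin 0.79 [311.7, 222.1] 808 [0.46  0.095 0.02 ]
  col [185. 159. 119.]
scene pin 0.75 [344.4, 192.3] 234 [0.319 0.174 0.02 ]
  col [ 78. 145.  83.]
scene pin 0.62 [203.6, 177.6] 628 [ 0.3
[... 414 characters left out ...]
02 ]
  col [163. 140.  77.]
top pin 0.92 [303.5, 232.5] 1144 [ 0.413 -0.081  0.02 ]
  col [ 30. 145. 131.]
top pin 0.82 [372.3, 282.3] 1197 [ 0.301 -0.241  0.02 ]
  col [168. 101.   5.]
top pin 0.58 [233.9, 217.5] 1020 [0.444 0.081 0.02 ]
  col [168. 146.  81.]
top holder 0.93 [234.7, 155.5] 1299 [0.592 0.084 0.02 ]
top anvil 0.62 [233.4, 160.3] 808 [0.58  0.087 0.02 ]
h.py
m_scene_anvil_302.pkl
m_scene_holder_302.pkl
m_scene_holder_407.pkl
m_scene_pin_203.pkl
m_scene_pin_248.pkl
m_scene_pin_311.pkl
m_scene_pin_344.pkl
m_scene_pin_365.pkl
m_top_anvil_233.pkl
m_top_holder_234.pkl
m_top_pin_170.pkl
m_top_pin_187.pkl
m_top_pin_233.pkl
m_top_pin_303.pkl
m_top_pin_372.pkl
pics
scene0.pkl
top0.pkl
```

```bash
python3 - <<'E'
import cv2
for n,(a,b,c,d) in {'scene0':(130,330,160,440),'top0':(120,320,120,400)}.items():
    i=cv2.imread(f'pics/{n}.png'); cv2.imwrite(f'pics/{n}_c.png',cv2.resize(i[a:b,c:d],None,fx=2.85,fy=2.85,interpolation=cv2.INTER_CUBIC))
E
```

```text
(no output)
```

View pics/scene0.png

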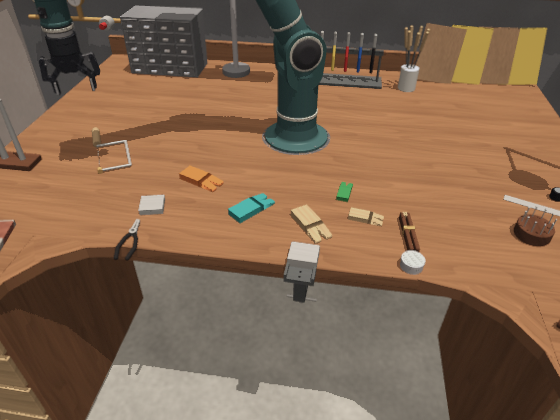

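View pics/top0.png

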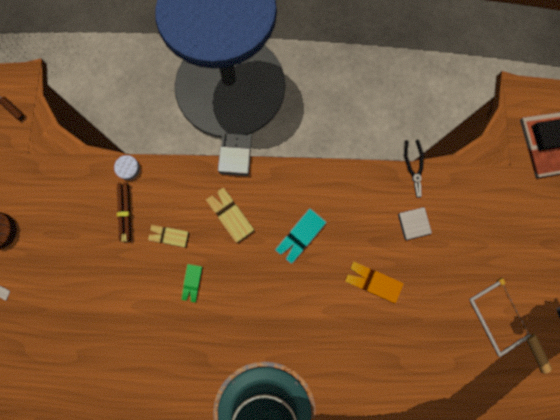

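View pics/scene0_c.png

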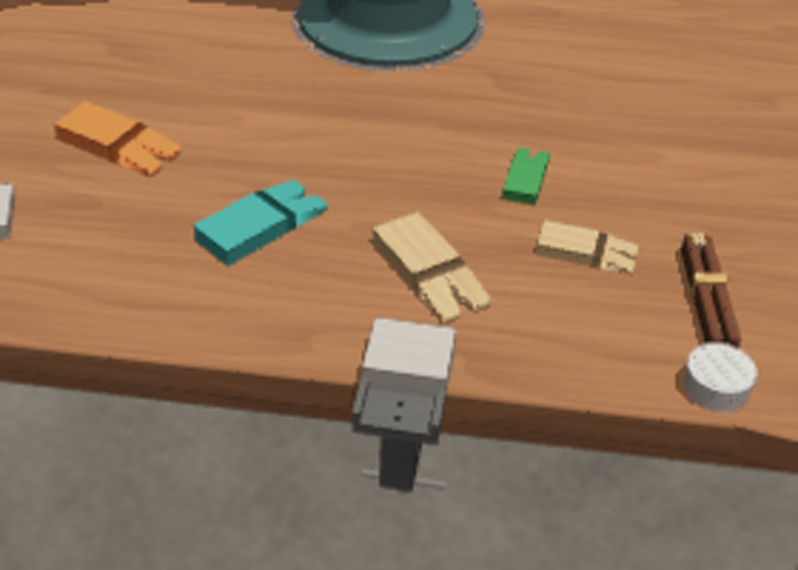

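View pics/top0_c.png

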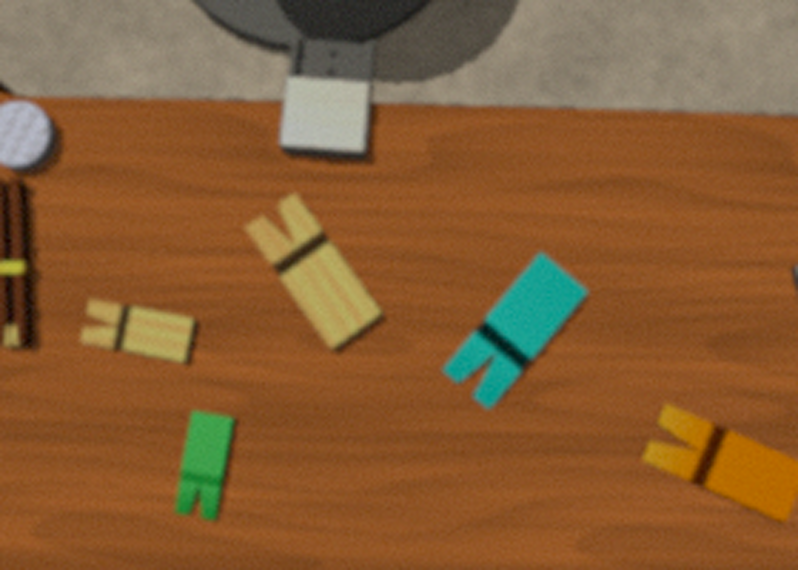

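```bash
cat >> h.py <<'E'
from scipy.optimize import minimize
def Tm(x,y,th,z=0):
    c,s=np.cos(th),np.sin(th); return np.array([[c,-s,0],[s,c,0],[0,0,1]]),np.array([x,y,z])
def prism(poly,z0,z1):  # poly xy; z1 may be list
    poly=np.array(poly,float);n=len(poly);z1=np.broadcast_to(z1,n)
    return np.r_[np.c_[poly,np.full(n,z0)],np.c_[poly,z1]]
# list of convex pieces
PIN=[prism([(-.0625,-.025),(.0095,-.025),(.0095,.025),(-.0625,.025)],0,.02)]
zn=lambda x:.02-(x-.0095)/.053*.011
for s in (1,-1):
    pl=[(.0095,0),(.0225,0),(.0625,s*.008),(.0625,s*.025),(.0095,s*.025)]
    PIN.append(prism(pl,0,[zn(a[0]) for a in pl]))
ANV=[prism([(-.06,-.035),(0,-.035),(0,.035),(-.06,.035)],0,.025)]
def render(p,pieces,pose,S=4,z=0):
    R,t=Tm(*pose,z=z);im=np.zeros((420*S,560*S),np.uint8)
    for P in pieces:
        q=proj(p,P@R.T+t)
        h=cv2.convexHull(((q+.5)*S).astype(np.float32)).astype(np.int32)
        cv2.fillConvexPoly(im,h,255)
    return cv2.resize(im,(560,420),interpolation=cv2.INTER_AREA)/255.
def fit(ps,ms,pieces,pose0,z=0):
    def cost(v):
        c=0
        for p,m in zip(ps,ms):
            r=render(p,pieces,(v[0]/100,v[1]/100,v[2]/5),z=z); c+=np.abs(cv2.GaussianBlur(r,(0,0),1)-cv2.GaussianBlur(m.astype(float),(0,0),1)).sum()/m.sum()
        return c
    v0=np.array([pose0[0]*100,pose0[1]*100,pose0[2]*5])
    for k in range(2):
        o=minimize(cost,v0,method='Nelder-Mead',options=dict(initial_simplex=np.r_[[v0],v0+np.eye(3)*(1 if k==0 else .3)],xatol=1e-3,fatol=1e-4)); v0=o.x
    return np.array([v0[0]/100,v0[1]/100,v0[2]/5]),o.fun
E
python3 - <<'E'
from h import *
import pickle
L=lambda f:pickle.load(open(f,'rb'))
ps=[L('scene0.pkl'),L('top0.pkl')]
mp=[L('m_scene_pin_311.pkl'),L('m_top_pin_233.pkl')]
ma=[L('m_scene_anvil_302.pkl'),L('m_top_anvil_233.pkl')]
for i in ([0,1],[0],[1]):
    print(i,'pin',fit([ps[k] for k in i],[mp[k] for k in i],PIN,(.444,.085,.5)))
    print(i,'anv',fit([ps[k] for k in i],[ma[k] for k in i],ANV,(.615,.087,0.),z=.006))
print(ps[1]['R'],ps[1]['t'])
# bench edge
for p in ps:
    pass
u=ps[1]; print(toz(u,[(100,154),(400,159)],0))
E
```

```text
[0, 1] pin (array([0.45199436, 0.09135864, 0.63241485]), np.float64(0.1257887779848617))
[0, 1] anv (array([ 0.60906041,  0.08447446, -0.02344294]), np.float64(0.12491191216550146))
[0] pin (array([0.45263845, 0.09127332, 0.64302177]), np.float64(0.03203655377614108))
[0] anv (array([ 0.61028964,  0.08393423, -0.05291456]), np.float64(0.05168142342541403))
[1] pin (array([0.45145162, 0.09165541, 0.60895421]), np.float64(0.08503577831969389))
[1] anv (array([ 0.60809516,  0.08453673, -0.02380752]), np.float64(0.05409197534046883))
[[ 0.02185727 -0.99961971  0.01681349]
 [-0.98946156 -0.02403681 -0.14278672]
 [ 0.14313656 -0.01351538 -0.98961066]] [-0.02181713  0.45367635  0.94781672]
[[ 0.59566225  0.4188557   0.        ]
 [ 0.60101401 -0.31822173  0.        ]]
```

servo_tool([
  [18,34,0],
  [18,34,0],
  [18,34,0],
  [18,34,0],
  [18,34,0],
  [18,34,0],
  [18,34,0],
  [18,34,0],
  [4,36,0],
  [4,36,0],
  [4,36,0],
  [4,36,0],
], jaw=[-1,-1,-1,-1,-1,-1,-1,-1,-1,-1,-1,-1], yaw=[0.02,0.02,0.02,0.02,0.02,0.02,0.02,0.02,0.02,0.02,0.01,0])

```text
time_s: 1.4
ee_pos: [0.4265, -0.1665, 0.2321]
ee_rot: [[0.588, -0.809, 0.003], [-0.809, -0.588, -0.009], [0.009, 0.003, -1.0]]
contact_force: [0.6, 1.0, 0.1]
grip_width: 0.0856
```

servo_tool([
  [4,36,0],
  [4,36,0],
  [4,36,-5],
  [4,36,-5],
  [4,36,-5],
  [4,36,-5],
  [4,28,0],
  [0,14,0],
  [0,0,0],
], jaw=[-1,-1,-1,-1,-1,-1,-1,-1,-1], yaw=[0,0,0,0,0,0,0,0,0])

```text
time_s: 2.15
ee_pos: [0.4544, 0.1127, 0.2154]
ee_rot: [[0.596, -0.803, 0.014], [-0.803, -0.596, -0.008], [0.015, -0.006, -1.0]]
contact_force: [0.3, -0.0, -0.1]
grip_width: 0.0855
```

```bash
python3 - <<'E'
from h import *
import pickle
s=env.sense();print(s['time_s'],s['ee_pos'],s['contact_force'],s['qpos'].round(2))
p=env.snapshot('wrist');save(p,'w1');pickle.dump(p,open('w1.pkl','wb'))
for l,P,x0,z in(("pin",PIN,(.452,.0914,.635),0),("anvil",ANV,(.609,.0845,-.02),.006)):
    for r in env.silhouettes(p,l):
        m=r['pixels'];print(l,r['conf'],r['pixel'],m.sum(),p['image'][m].mean(0).round(),np.argwhere(m).min(0),np.argwhere(m).max(0))
        f=fit([p],[m],P,x0,z);print(f, 'iou',(np.minimum(render(p,P,f[0],z=z),m).sum()/np.maximum(render(p,P,f[0],z=z),m).sum()))
E
```

```text
2.15 [0.45444509 0.11267278 0.21536143] [ 0.32757826 -0.04437065 -0.12656028] [ 0.13  0.22 -0.5   2.03  0.15  0.91 -1.39]
pin 0.94 [357.0, 296.8] 2551 [25. 86. 76.] [264 320] [323 428]
(array([ 0.36991577, -0.06599967,  0.76627184]), np.float64(1.144428647715229)) iou 0.3712499852800409
pin 0.83 [288.5, 190.2] 5014 [169. 145.  88.] [131 265] [246 312]
(array([0.45183478, 0.09046645, 0.6511592 ]), np.float64(0.04768449526297048)) iou 0.9530378075447801
pin 0.71 [148.0, 152.2] 3219 [171. 146.  88.] [107 106] [192 193]
(array([ 0.05866667, -0.13415556,  1.01277778]), np.float64(1.0000000000000002)) iou 0.0
pin 0.67 [151.0, 253.3] 1899 [ 47. 124.  52.] [221 118] [286 182]
(array([ 0.05866667, -0.13415556,  1.01277778]), np.float64(1.0000000000000002)) iou 0.0
anvil 0.59 [75.8, 51.0] 4526 [64. 40. 22.] [ 0 40] [113 117]
(array([-0.08211111,  0.18005556,  7.75777778]), np.float64(0.9999455582617597)) iou 0.0
anvil 0.55 [370.5, 93.7] 5181 [176. 170. 153.] [ 45 325] [141 421]
(array([ 0.60829836,  0.083693  , -0.04840916]), np.float64(0.027989713690942625)) iou 0.9706770946912436
```

View pics/w1.png

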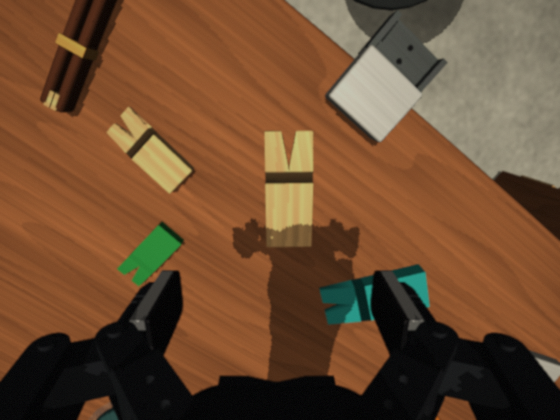

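servo_tool([
  [0,-20,0],
  [0,0,-30],
  [0,0,-35],
  [0,0,-35],
  [0,0,-35],
  [0,0,-25],
  [0,0,-15],
  [0,0,0],
  [0,0,0],
], jaw=[-0.46,-0.46,-0.46,-0.46,-0.46,-0.46,-0.46,-0.46,-0.46], yaw=[0.01,0,0,0,0,0,0,0,0])

```text
time_s: 3.05
ee_pos: [0.4581, 0.0669, 0.0366]
ee_rot: [[0.576, -0.817, 0.022], [-0.817, -0.576, -0.021], [0.03, -0.007, -1.0]]
contact_force: [0.4, -0.8, 0.5]
grip_width: 0.0626
```

```bash
python3 - <<'E'
from h import *
import pickle
s=env.sense();print(s['time_s'],s['ee_pos'],s['ee_rot'],s['contact_force'])
p=env.snapshot('wrist');save(p,'w2');p=env.snapshot('scene');cv2.imwrite('pics/s2.png',cv2.resize(p['image'][130:290,220:420,::-1],None,fx=3.5,fy=3.5))
E
```

```text
3.05 [0.45811004 0.06689675 0.03658776] [[ 0.57564064 -0.81739475  0.02244297]
 [-0.8171621  -0.57604123 -0.02055726]
 [ 0.02973148 -0.00650595 -0.99953675]] [ 0.43811317 -0.81565157  0.45909815]
```

View pics/w2.png

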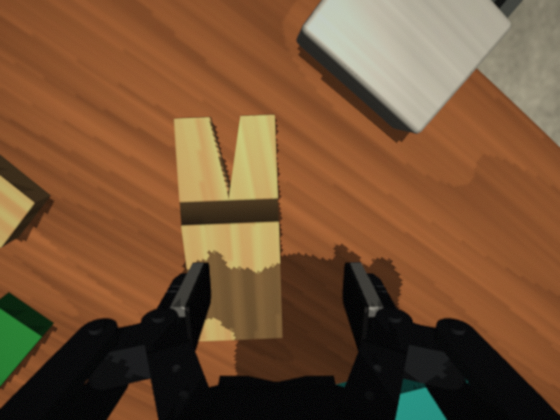

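View pics/s2.png

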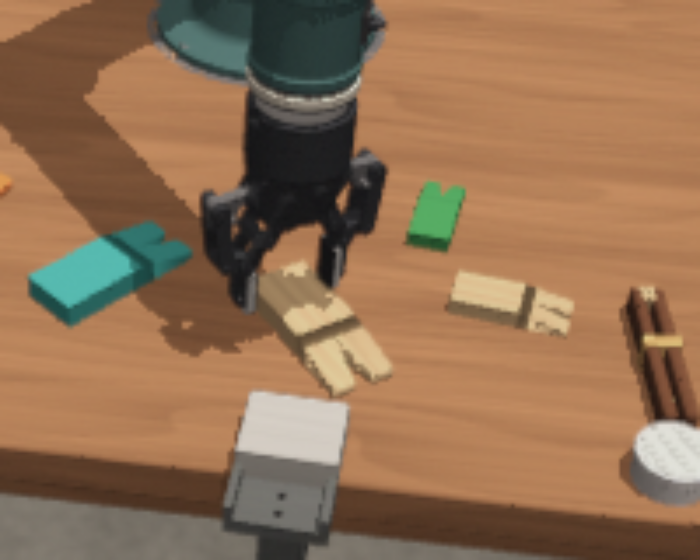

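servo_tool([
  [0,0,0],
  [0,0,0],
  [-1,8,0],
  [-1,8,0],
  [-1,8,0],
  [0,0,0],
], jaw=[-0.46,-0.46,-0.46,-0.46,-0.46,-0.46], yaw=[0,0,0,0,0,0])

```text
time_s: 3.65
ee_pos: [0.4599, 0.0937, 0.0432]
ee_rot: [[0.573, -0.818, 0.036], [-0.819, -0.574, -0.018], [0.036, -0.019, -0.999]]
contact_force: [0.3, -0.1, -0.1]
grip_width: 0.0621
```

```bash
cat > st.py <<'E'
from h import *
s=env.sense();R=s['ee_rot'];print(s['time_s'],'pos',(s['ee_pos']*1000).round(2),'yaw',np.arctan2(R[1,0],R[0,0]).round(4),'tilt',R[2].round(4),'F',s['contact_force'].round(2),'M',s['moment'].round(2),'g',s['grip_width'].round(4),'qd',np.abs(s['qd']).max().round(3))
E
python3 st.py
```

```text
Traceback (most recent call last):
  File "st.py", line 2, in <module>
    s=env.sense();R=s['ee_rot'];print(s['time_s'],'pos',(s['ee_pos']*1000).round(2),'yaw',np.arctan2(R[1,0],R[0,0]).round(4),'tilt',R[2].round(4),'F',s['contact_force'].round(2),'M',s['moment'].round(2),'g',s['grip_width'].round(4),'qd',np.abs(s['qd']).max().round(3))
                                                                                                                                                                                                               ^^^^^^^^^^^^^^^^^^^^^
AttributeError: 'float' object has no attribute 'round'
```

```bash
sed -i "s/s\['grip_width'\].round(4)/round(s['grip_width'],4)/" st.py; python3 st.py
```

```text
3.65 pos [459.9   93.71  43.22] yaw -0.9597 tilt [ 0.0357 -0.0191 -0.9992] F [ 0.33 -0.06 -0.08] M [ 0.03  0.06 -0.01] g 0.0621 qd 0.015
```

servo_tool([
  [0,0,0],
  [0,0,0],
  [0,0,0],
  [0,0,0],
], jaw=[-0.46,-0.46,-0.46,-0.46], yaw=[0,0,0,0])

```text
time_s: 3.98
ee_pos: [0.4597, 0.0954, 0.0435]
ee_rot: [[0.576, -0.816, 0.037], [-0.816, -0.577, -0.018], [0.036, -0.019, -0.999]]
contact_force: [0.0, 0.0, 0.4]
grip_width: 0.062
```

```bash
python3 st.py
```

```text
3.9833 pos [459.66  95.44  43.48] yaw -0.9561 tilt [ 0.0359 -0.0194 -0.9992] F [0.05 0.02 0.39] M [0.02 0.04 0.02] g 0.062 qd 0.003
```

servo_tool([
  [0,0,35],
  [0,0,35],
  [0,0,35],
  [0,0,0],
  [0,0,0],
], jaw=[-0.46,-0.46,-0.46,-0.46,-0.46], yaw=[0,0,0,0,0])

```text
time_s: 4.4
ee_pos: [0.4567, 0.0939, 0.1497]
ee_rot: [[0.575, -0.817, 0.028], [-0.817, -0.576, -0.019], [0.032, -0.012, -0.999]]
contact_force: [-0.3, -0.9, -1.0]
grip_width: 0.0622
```

```bash
python3 st.py
```

```text
4.4 pos [456.74  93.93 149.68] yaw -0.9572 tilt [ 0.0317 -0.0115 -0.9994] F [-0.31 -0.93 -0.97] M [0.01 0.01 0.01] g 0.0622 qd 0.061
```

servo_tool([
  [0,0,0],
  [0,0,-8],
  [0,0,-8],
  [0,0,-8],
  [0,0,-8],
  [0,0,-8],
  [0,0,-4],
  [0,0,0],
], jaw=[-0.46,-0.46,-0.46,-0.46,-0.46,-0.46,-0.46,-0.46], yaw=[0,0,0,0,0,0,0,0])

```text
time_s: 5.07
ee_pos: [0.4527, 0.0925, 0.0952]
ee_rot: [[0.575, -0.818, 0.017], [-0.817, -0.576, -0.021], [0.027, -0.002, -1.0]]
contact_force: [-0.4, -0.5, 0.5]
grip_width: 0.0623
```

```bash
python3 st.py
```

```text
5.0667 pos [452.66  92.47  95.23] yaw -0.9575 tilt [ 0.027  -0.0018 -0.9996] F [-0.39 -0.54  0.47] M [0.05 0.05 0.01] g 0.0623 qd 0.022
```

servo_tool([
  [0,0,0],
  [0,0,40],
  [0,0,40],
  [0,0,0],
  [0,0,0],
  [0,0,0],
], jaw=[-0.46,-0.46,-0.46,-0.46,-0.46,-0.46], yaw=[0,0,0,0,0,0])

```text
time_s: 5.57
ee_pos: [0.4508, 0.0931, 0.1756]
ee_rot: [[0.577, -0.817, 0.009], [-0.817, -0.577, -0.02], [0.022, 0.004, -1.0]]
contact_force: [-0.1, -0.5, -0.8]
grip_width: 0.0623
```

```bash
python3 st.py
```

```text
5.5667 pos [450.81  93.11 175.61] yaw -0.9559 tilt [ 0.022   0.0039 -0.9998] F [-0.12 -0.45 -0.76] M [ 0.05  0.03 -0.  ] g 0.0623 qd 0.01
```

servo_tool([
  [0,-40,0],
  [0,-40,0],
  [0,0,0],
  [0,0,0],
  [0,0,0],
  [0,0,0],
], jaw=[-0.46,-0.46,-0.46,-0.46,-0.46,-0.46], yaw=[0,0,0,0,0,0])

```text
time_s: 6.07
ee_pos: [0.4492, 0.0121, 0.1733]
ee_rot: [[0.58, -0.814, 0.007], [-0.814, -0.58, -0.019], [0.02, 0.005, -1.0]]
contact_force: [-1.5, 0.3, 0.7]
grip_width: 0.0623
```

```bash
python3 st.py
```

```text
6.0667 pos [449.25  12.13 173.29] yaw -0.9517 tilt [ 0.0197  0.0053 -0.9998] F [-1.47  0.34  0.67] M [0.   0.02 0.04] g 0.0623 qd 0.008
```

servo_tool([
  [0,8,0],
  [0,8,0],
  [0,8,0],
  [0,8,0],
  [0,8,0],
  [0,8,0],
  [0,8,0],
  [0,8,0],
  [0,8,0],
  [0,4,0],
  [0,0,0],
  [0,0,0],
], jaw=[-0.46,-0.46,-0.46,-0.46,-0.46,-0.46,-0.46,-0.46,-0.46,-0.46,-0.46,-0.46], yaw=[0,0,0,0,0,0,0,0,0,0,0,0])

```text
time_s: 7.07
ee_pos: [0.4482, 0.1033, 0.1728]
ee_rot: [[0.59, -0.808, 0.007], [-0.808, -0.59, -0.017], [0.017, 0.004, -1.0]]
contact_force: [-0.6, 0.2, 0.3]
grip_width: 0.0623
```

```bash
python3 st.py
```

```text
7.0667 pos [448.22 103.33 172.79] yaw -0.9402 tilt [ 0.0172  0.0044 -0.9998] F [-0.56  0.17  0.28] M [0.02 0.01 0.02] g 0.0623 qd 0.007
```

servo_tool([
  [0,0,0],
  [0,0,0],
  [0,-2,-10],
  [0,-2,-10],
  [1,-2,-10],
  [1,-2,-10],
  [1,-2,-10],
  [1,0,-10],
  [1,0,-10],
  [1,0,-10],
  [0,0,-5],
  [0,0,0],
], jaw=[-0.46,-0.46,-0.46,-0.46,-0.46,-0.46,-0.46,-0.46,-0.46,-0.46,-0.46,-0.46], yaw=[0.12,0.12,-0.02,-0.02,-0.02,-0.02,-0.02,-0.02,-0.02,-0.02,-0.02,-0.02])

```text
time_s: 8.07
ee_pos: [0.4515, 0.0843, 0.0753]
ee_rot: [[0.58, -0.815, -0.001], [-0.814, -0.58, -0.022], [0.018, 0.014, -1.0]]
contact_force: [-0.3, -0.1, -0.4]
grip_width: 0.0625
```

```bash
python3 st.py
```

```text
8.0667 pos [451.54  84.27  75.31] yaw -0.9518 tilt [ 0.0176  0.0138 -0.9997] F [-0.34 -0.09 -0.37] M [ 0.02  0.03 -0.01] g 0.0625 qd 0.248
```

servo_tool([
  [1,3,-5],
  [1,3,-8],
  [1,2,-8],
  [0,0,-8],
  [0,0,-6],
  [0,0,0],
  [0,0,0],
  [0,0,0],
], jaw=[-0.46,-0.46,-0.46,-0.46,-0.46,-0.46,-0.46,-0.46], yaw=[0.015,0.015,0.01,0.01,0,0,0,0])

```text
time_s: 8.73
ee_pos: [0.4538, 0.0923, 0.0347]
ee_rot: [[0.618, -0.786, -0.003], [-0.786, -0.618, -0.023], [0.017, 0.016, -1.0]]
contact_force: [-0.4, -0.4, 0.1]
grip_width: 0.0623
```

```bash
python3 st.py; python3 - <<'E'
from h import *
p=env.snapshot('wrist');save(p,'w3')
for r in env.silhouettes(p,'pin'):
    m=r['pixels'];print(r['conf'],r['pixel'],p['image'][m].mean(0).round())
    if r['pixel'][0]>180 and r['conf']>.3:
        f=fit([p],[m],PIN,(.452,.0905,.65));print(f)
E
```

```text
8.7333 pos [453.81  92.29  34.74] yaw -0.9042 tilt [ 0.0167  0.0165 -0.9997] F [-0.4  -0.43  0.08] M [ 0.02 -0.01  0.06] g 0.0623 qd 0.002
0.89 [32.2, 339.7] [ 36. 106.  43.]
0.69 [274.6, 246.3] [149. 123.  74.]
(array([0.45212777, 0.0908985 , 0.64571603]), np.float64(0.019002141270283563))
0.61 [35.1, 194.7] [153. 127.  77.]
```

View pics/w3.png

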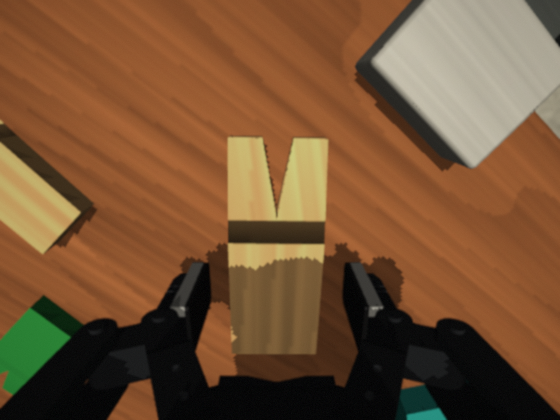

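servo_tool([
  [0,0,-5],
  [0,0,-5],
  [0,0,-5],
  [0,0,-5],
  [0,0,-3],
  [0,0,0],
  [0,0,0],
  [0,0,0],
], jaw=[-0.46,-0.46,-0.46,-0.46,-0.46,-0.46,-0.46,-0.46], yaw=[-0.01,-0.01,0,0,0,0,0,0])

```text
time_s: 9.5
ee_pos: [0.4546, 0.0921, 0.0102]
ee_rot: [[0.6, -0.8, -0.001], [-0.8, -0.6, -0.023], [0.018, 0.015, -1.0]]
contact_force: [0.8, 0.3, 0.5]
grip_width: 0.0626
```

```bash
python3 st.py
```

```text
9.5 pos [454.64  92.06  10.2 ] yaw -0.9273 tilt [ 0.0181  0.0145 -0.9997] F [0.84 0.25 0.51] M [-0.01  0.06  0.01] g 0.0626 qd 0.003
```

Very good alignment. Go down slowly, watching force.

servo_tool([
  [0,0,-2],
  [0,0,-2],
  [0,0,-2],
  [0,0,-2],
  [0,0,-2],
  [0,0,0],
  [0,0,0],
], jaw=[-0.46,-0.46,-0.46,-0.46,-0.46,-0.46,-0.46], yaw=[0,0,0,0,0,0,0])

```text
time_s: 10.08
ee_pos: [0.4551, 0.0922, -0.0004]
ee_rot: [[0.6, -0.8, 0.0], [-0.8, -0.6, -0.023], [0.018, 0.013, -1.0]]
contact_force: [-0.1, 0.1, 0.3]
grip_width: 0.0625
```

```bash
python3 st.py;python3 - <<'E'
from h import *
p=env.snapshot('wrist');save(p,'w4')
p=env.snapshot('scene');cv2.imwrite('pics/s4.png',cv2.resize(p['image'][170:270,250:390,::-1],None,fx=5,fy=5,interpolation=2))
E
```

```text
10.0833 pos [ 4.551e+02  9.217e+01 -4.200e-01] yaw -0.9274 tilt [ 0.0185  0.0135 -0.9997] F [-0.12  0.06  0.3 ] M [-0.02 -0.02 -0.03] g 0.0625 qd 0.005
```

View pics/w4.png

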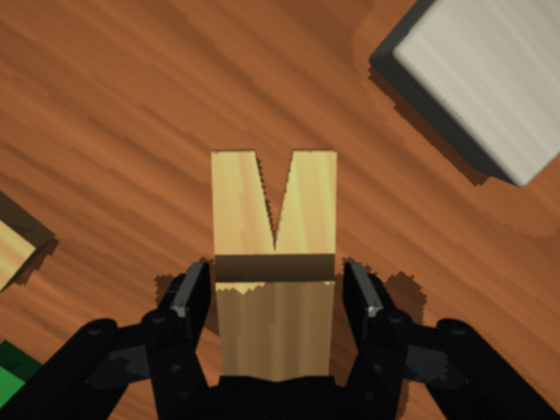

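View pics/s4.png

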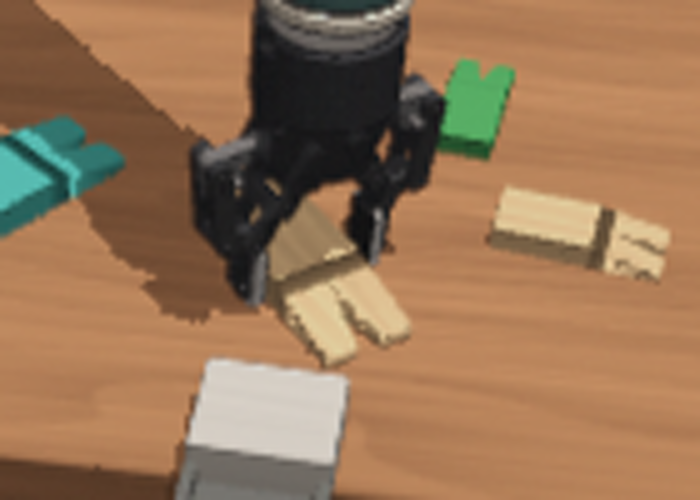

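servo_tool([
  [0,0,-1],
  [0,0,-1],
  [0,0,0],
  [0,0,0],
  [0,0,0],
  [0,0,0],
  [0,0,0],
  [0,0,0],
  [0,0,0],
], jaw=[-0.46,-0.46,-0.46,1,1,1,1,1,1], yaw=[0,0,0,0,0,0,0,0,0])

```text
time_s: 10.93
ee_pos: [0.4554, 0.0922, -0.0019]
ee_rot: [[0.6, -0.8, 0.001], [-0.8, -0.6, -0.023], [0.019, 0.013, -1.0]]
contact_force: [0.5, 0.1, -1.0]
grip_width: 0.0488
```

```bash
python3 st.py
```

```text
10.9333 pos [455.35  92.15  -1.87] yaw -0.9276 tilt [ 0.0191  0.0128 -0.9997] F [ 0.51  0.11 -0.98] M [ 0.03 -0.05  0.06] g 0.0488 qd 0.003
```

servo_tool([
  [0,0,2],
  [0,0,5],
  [0,0,10],
  [0,0,10],
  [0,0,10],
  [0,0,10],
  [0,0,10],
  [0,0,10],
  [0,0,5],
  [0,0,0],
], jaw=[1,1,1,1,1,1,1,1,1,1], yaw=[0,0,0,0,0,-0.01,-0.03,-0.04,-0.05,-0.05])

```text
time_s: 11.77
ee_pos: [0.4555, 0.0922, 0.0799]
ee_rot: [[0.434, -0.901, -0.001], [-0.901, -0.433, -0.021], [0.019, 0.01, -1.0]]
contact_force: [0.6, 0.2, -0.4]
grip_width: 0.0486
```

```bash
python3 st.py
```

```text
11.7667 pos [455.55  92.24  79.93] yaw -1.1223 tilt [ 0.0188  0.01   -0.9998] F [ 0.64  0.15 -0.36] M [0.02 0.   0.  ] g 0.0486 qd 0.52
```

servo_tool([
  [10,-1,0],
  [17,-1,0],
  [17,-1,0],
  [17,-1,0],
  [17,-1,0],
  [17,-1,0],
  [17,-1,0],
  [17,-1,0],
  [17,-1,0],
  [17,-1,0],
  [17,-1,0],
  [15,-1,0],
], jaw=[1,1,1,1,1,1,1,1,1,1,1,1], yaw=[-0.05,-0.05,-0.05,-0.05,-0.05,-0.05,-0.05,-0.04,-0.03,0,0,0])

```text
time_s: 12.77
ee_pos: [0.6566, 0.0808, 0.0939]
ee_rot: [[-0.021, -1.0, -0.006], [-1.0, 0.021, -0.015], [0.015, 0.005, -1.0]]
contact_force: [0.3, 0.1, -0.6]
grip_width: 0.0488
```

servo_tool([
  [12,0,0],
  [10,0,0],
  [5,0,0],
  [0,0,0],
  [0,0,0],
], jaw=[1,1,1,1,1], yaw=[0,0,0,0,0])

```text
time_s: 13.18
ee_pos: [0.6873, 0.0805, 0.098]
ee_rot: [[-0.031, -1.0, -0.003], [-0.999, 0.031, -0.012], [0.012, 0.003, -1.0]]
contact_force: [-0.3, -0.4, -0.8]
grip_width: 0.0489
```

```bash
python3 st.py;python3 - <<'E'
from h import *
import pickle
p=env.snapshot('wrist');save(p,'w5');pickle.dump(p,open('w5.pkl','wb'))
p=env.snapshot('scene');pickle.dump(p,open('s5.pkl','wb'));cv2.imwrite('pics/s5.png',cv2.resize(p['image'][190:330,220:390,::-1],None,fx=4,fy=4,interpolation=2))
E
```

```text
13.1833 pos [687.31  80.46  97.95] yaw -1.6014 tilt [ 0.0124  0.0028 -0.9999] F [-0.29 -0.37 -0.8 ] M [0.01 0.01 0.01] g 0.0489 qd 0.008
```

View pics/w5.png

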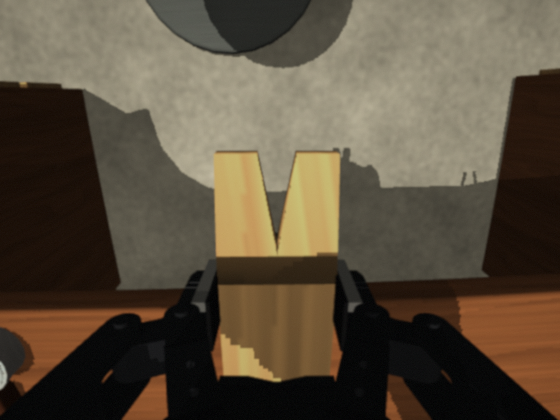

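View pics/s5.png

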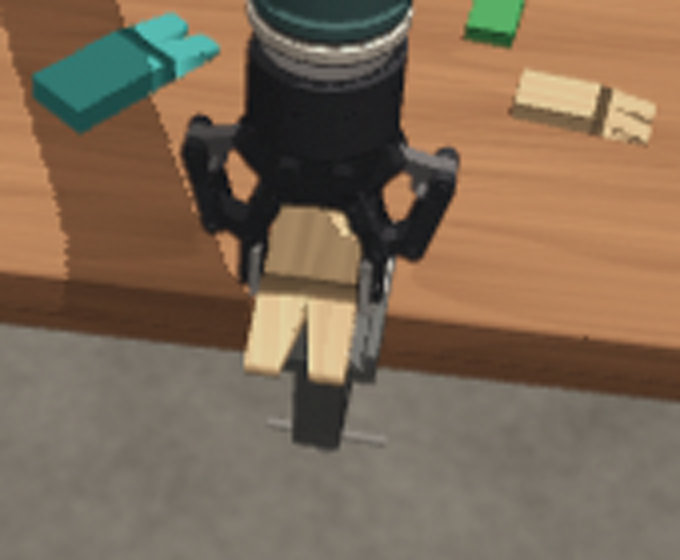

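```bash
python3 - <<'E'
from h import *
import pickle
for n,(cx,cy),thr in (('w1',(370,95),110),('scene0',(303,254),140),('top0',(235,160),130)):
    p=pickle.load(open(n+'.pkl','rb'));im=p['image'].astype(float)
    g=im.min(2); 
    m=np.zeros(g.shape,np.uint8); m[cy-60:cy+60,cx-60:cx+60]=(g[cy-60:cy+60,cx-60:cx+60]>thr)
    nl,lab,st,ce=cv2.connectedComponentsWithStats(m)
    k=lab[cy,cx]; mm=(lab==k)
    print(n,k,st[k])
    TOP=[np.array([(-.06,-.035,.025),(0,-.035,.025),(0,.035,.025),(-.06,.035,.025)])]
    f=fit([p],[mm],TOP,(.6085,.084,-.04),z=.006);print('  fit',f[0].round(4),f[1])
    cs=cv2.findContours(mm.astype(np.uint8),cv2.RETR_EXTERNAL,cv2.CHAIN_APPROX_NONE)[0];c=max(cs,key=len)
    w=toz(p,c.reshape(-1,2),.031)[:,:2].astype(np.float32);r=cv2.minAreaRect(w*1000);print('  rect',r)
    pts=(w-f[0][:2])@np.array([[np.cos(f[0][2]),-np.sin(f[0][2])],[np.sin(f[0][2]),np.cos(f[0][2])]])
    # side line fits
    for nm,s in (('face x=0',(abs(pts[:,0])<.005)&(abs(pts[:,1])<.028)),('back',(abs(pts[:,0]+.06)<.005)&(abs(pts[:,1])<.028)),('y+',(abs(pts[:,1]-.035)<.005)&(abs(pts[:,0]+.03)<.023)),('y-',(abs(pts[:,1]+.035)<.005)&(abs(pts[:,0]+.03)<.023))):
        if s.sum()<5: continue
        l=cv2.fitLine((w[s]*1000).astype(np.float32),cv2.DIST_HUBER,0,.01,.01).ravel()
        a=np.arctan2(l[1],l[0]); a=(a+np.pi/4)%(np.pi/2)-np.pi/4
        print('   ',nm,s.sum(),'ang',a.round(4),'mid',l[2:].round(1))
E
```

```text
w1 3 [ 330   46  100   95 4982]
  fit [ 0.6091  0.0821 -0.0677] 0.10576397668502792
  rect ((582.384521484375, 72.63845825195312), (92.19509887695312, 66.35585021972656), 87.13034057617188)
    face x=0 42 ang -0.0412 mid [607.9  83.5]
    back 42 ang -0.0486 mid [550.3  89.1]
    y+ 41 ang -0.057 mid [581.7 118.4]
    y- 36 ang -0.0585 mid [572.7  51.1]
scene0 5 [288 242  32  21 516]
  fit [ 0.6113  0.0842 -0.0426] 0.044683762800853184
  rect ((581.2117919921875, 84.94108581542969), (68.54668426513672, 59.31576156616211), 87.0551528930664)
    face x=0 24 ang -0.0673 mid [609.2  83.1]
    back 23 ang -0.053 mid [553.3  90.7]
    y+ 14 ang -0.0455 mid [585.9 117.8]
    y- 13 ang -0.0444 mid [579.6  52. ]
top0 1 [219 147  30  26 688]
  fit [ 0.6102  0.0852 -0.0441] 0.0870751010931054
  rect ((579.7019653320312, 86.94119262695312), (69.34204864501953, 57.391170501708984), 86.84953308105469)
    face x=0 24 ang -0.075 mid [607.1  84.5]
    back 24 ang -0.0538 mid [551.8  81. ]
    y+ 19 ang -0.0167 mid [581.6 118.9]
    y- 19 ang -0.0346 mid [575.6  53.6]
```

servo_tool([
  [-2,0,0],
  [-2,0,-4],
  [-1,0,-8],
  [0,0,-8],
  [0,0,-8],
  [0,0,-8],
  [0,0,-8],
  [0,0,-8],
  [0,0,-8],
  [0,0,-8],
  [0,0,0],
  [0,0,0],
], jaw=[1,1,1,1,1,1,1,1,1,1,1,1], yaw=[-0.01,-0.01,0,0,0,0,0,0,0,0,0,0])

```text
time_s: 14.28
ee_pos: [0.6774, 0.0807, 0.0202]
ee_rot: [[-0.052, -0.999, -0.009], [-0.999, 0.052, -0.013], [0.013, 0.009, -1.0]]
contact_force: [0.4, 1.0, -0.5]
grip_width: 0.0488
```

```bash
python3 st.py;python3 - <<'E'
from h import *
import pickle
p=env.snapshot('wrist');save(p,'w6');pickle.dump(p,open('w6.pkl','wb'))
p=env.snapshot('scene');pickle.dump(p,open('s6.pkl','wb'));cv2.imwrite('pics/s6.png',cv2.resize(p['image'][220:310,240:360,::-1],None,fx=6,fy=6,interpolation=2))
E
```

```text
14.2833 pos [677.38  80.66  20.21] yaw -1.6225 tilt [ 0.0134  0.0088 -0.9999] F [ 0.41  1.03 -0.5 ] M [ 0.01 -0.    0.03] g 0.0488 qd 0.023
```

View pics/w6.png

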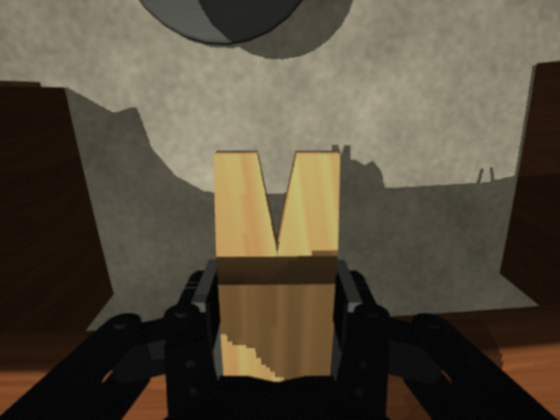

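View pics/s6.png

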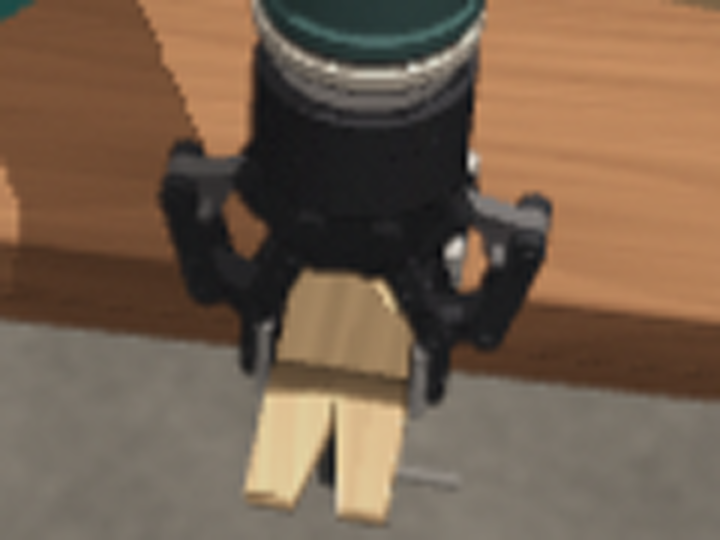

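servo_tool([
  [3,-0.5,0],
  [2,-0.5,0],
  [0,0,0],
  [0,0,-3],
  [0,0,-3],
  [0,0,-3],
  [0,0,-2],
  [0,0,0],
  [0,0,0],
], jaw=[1,1,1,1,1,1,1,1,1], yaw=[0,0,0,0,0,0,0,0,0])

```text
time_s: 15.13
ee_pos: [0.6849, 0.0797, 0.0112]
ee_rot: [[-0.052, -0.999, -0.005], [-0.999, 0.052, -0.012], [0.013, 0.004, -1.0]]
contact_force: [0.4, -0.4, -0.9]
grip_width: 0.0486
```

```bash
python3 st.py
```

```text
15.1333 pos [684.89  79.65  11.21] yaw -1.6229 tilt [ 0.0125  0.0039 -0.9999] F [ 0.37 -0.36 -0.95] M [ 0.01 -0.04 -0.02] g 0.0486 qd 0.005
```

servo_tool([
  [0,0,-1.5],
  [0,0,-1.5],
  [0,0,-1.5],
  [0,0,-1],
  [0,0,-0.5],
  [0,0,0],
  [0,0,0],
], jaw=[1,1,1,1,1,1,1], yaw=[0,0,0,0,0,0,0])

```text
time_s: 15.72
ee_pos: [0.6849, 0.0798, 0.0048]
ee_rot: [[-0.052, -0.999, -0.005], [-0.999, 0.052, -0.012], [0.013, 0.004, -1.0]]
contact_force: [0.0, -0.2, -0.5]
grip_width: 0.0488
```

```bash
python3 st.py; python3 - <<'E'
from h import *
p=env.snapshot('scene');cv2.imwrite('pics/s7.png',cv2.resize(p['image'][220:310,240:360,::-1],None,fx=6,fy=6,interpolation=2))
E
```

```text
15.7167 pos [684.86  79.79   4.81] yaw -1.6227 tilt [ 0.0126  0.004  -0.9999] F [ 0.02 -0.22 -0.52] M [-0.09  0.07 -0.  ] g 0.0488 qd 0.002
```

View pics/s7.png

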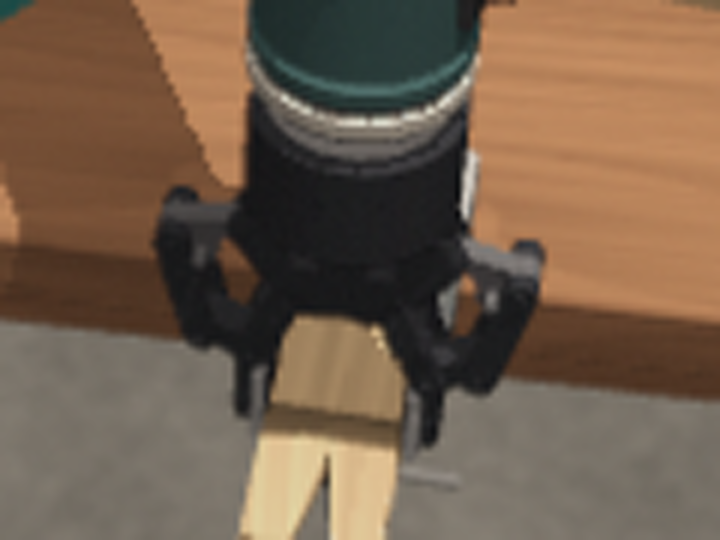

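servo_tool([
  [0,0,-0.5],
  [0,0,-0.5],
  [0,0,0],
  [0,0,0],
], jaw=[1,1,1,1], yaw=[0,0,0,0])

```text
time_s: 16.1
ee_pos: [0.6849, 0.0798, 0.0047]
ee_rot: [[-0.052, -0.999, -0.005], [-0.999, 0.052, -0.013], [0.013, 0.004, -1.0]]
contact_force: [-0.4, 0.0, 0.3]
grip_width: 0.0487
```

```bash
python3 st.py
```

```text
16.1 pos [684.91  79.75   4.73] yaw -1.6229 tilt [ 0.0128  0.004  -0.9999] F [-0.36  0.02  0.32] M [-0.04  0.16 -0.  ] g 0.0487 qd 0.003
```

servo_tool([
  [0,0,-1],
  [0,0,-1],
  [0,0,-1],
  [0,0,-1],
], jaw=[1,1,1,1], yaw=[0,0,0,0])

```text
time_s: 16.43
ee_pos: [0.6851, 0.0797, 0.0041]
ee_rot: [[-0.052, -0.999, -0.005], [-0.999, 0.052, -0.014], [0.014, 0.005, -1.0]]
contact_force: [-2.8, -0.9, 7.6]
grip_width: 0.0489
```

```bash
python3 st.py
```

```text
16.4333 pos [685.07  79.74   4.13] yaw -1.6231 tilt [ 0.0138  0.0047 -0.9999] F [-2.79 -0.89  7.57] M [-0.23  0.97 -0.03] g 0.0489 qd 0.006
```

servo_tool([
  [-1,0.05,-0.5],
  [-1.5,0.08,-0.5],
  [-1.5,0.08,-0.5],
  [-1,0.05,-0.5],
  [-0.5,0,-0.5],
  [0,0,-0.5],
], jaw=[1,1,1,1,1,1], yaw=[0,0,0,0,0,0])

```text
time_s: 16.93
ee_pos: [0.6844, 0.0799, 0.0047]
ee_rot: [[-0.052, -0.999, 0.006], [-0.999, 0.052, -0.013], [0.013, -0.006, -1.0]]
contact_force: [0.1, -1.0, 6.4]
grip_width: 0.0483
```

```bash
python3 st.py
```

```text
16.9333 pos [684.41  79.94   4.7 ] yaw -1.6231 tilt [ 0.0125 -0.0065 -0.9999] F [ 0.1  -1.05  6.38] M [-0.2   0.43  0.02] g 0.0483 qd 0.003
```

servo_tool([
  [0,0,2],
  [0,0,20],
  [0,0,15],
  [0,0,0],
  [0,0,0],
], jaw=[1,1,1,1,1], yaw=[0,0,0,0,0])

```text
time_s: 17.35
ee_pos: [0.6795, 0.08, 0.0387]
ee_rot: [[-0.052, -0.999, -0.004], [-0.999, 0.052, -0.013], [0.013, 0.004, -1.0]]
contact_force: [-0.2, 0.4, -2.2]
grip_width: 0.0486
```

```bash
python3 st.py; python3 - <<'E'
from h import *
p=env.snapshot('wrist');save(p,'w8')
E
```

```text
17.35 pos [679.51  80.03  38.7 ] yaw -1.6231 tilt [ 0.0134  0.0037 -0.9999] F [-0.22  0.39 -2.22] M [ 0.08  0.01 -0.04] g 0.0486 qd 0.016
```

View pics/w8.png

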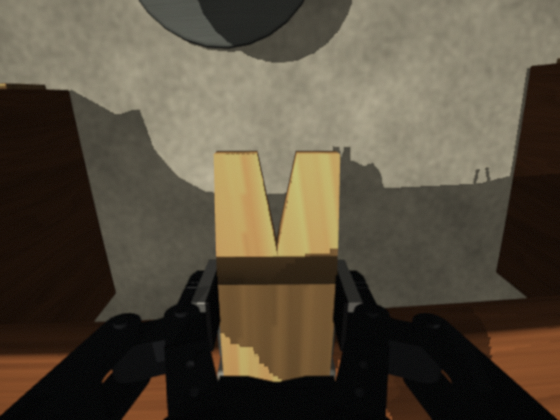

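servo_tool([
  [4,0,0],
  [4,0,0],
  [0,0,0],
  [0,0,35],
  [0,0,35],
  [0,0,0],
  [0,0,0],
  [0,0,0],
], jaw=[1,1,1,1,1,1,1,1], yaw=[0,0,0,0,0,0,0,0])

```text
time_s: 18.07
ee_pos: [0.6847, 0.0794, 0.1034]
ee_rot: [[-0.052, -0.999, -0.016], [-0.999, 0.052, -0.014], [0.015, 0.015, -1.0]]
contact_force: [0.3, -0.7, -1.6]
grip_width: 0.0485
```

```bash
python3 st.py
```

```text
18.0667 pos [684.68  79.38 103.38] yaw -1.6231 tilt [ 0.0152  0.0151 -0.9998] F [ 0.34 -0.69 -1.62] M [ 0.03 -0.09  0.02] g 0.0485 qd 0.013
```

servo_tool([
  [0,0,-8],
  [0,0,-8],
  [0,0,-8],
  [0,0,-8],
  [0,0,-8],
  [0,0,-8],
  [0,0,-8],
  [0,0,-8],
  [0,0,-8],
  [0,0,-6],
  [0,0,0],
  [0,0,0],
], jaw=[1,1,1,1,1,1,1,1,1,1,1,1], yaw=[0,0,0,0,0,0,0,0,0,0,0,0])

```text
time_s: 19.07
ee_pos: [0.6793, 0.0785, 0.0079]
ee_rot: [[-0.052, -0.998, -0.029], [-0.999, 0.052, -0.016], [0.018, 0.028, -0.999]]
contact_force: [-0.9, 0.1, -0.4]
grip_width: 0.049
```

```bash
python3 st.py
```

```text
19.0667 pos [679.3   78.54   7.86] yaw -1.6225 tilt [ 0.0179  0.0284 -0.9994] F [-0.95  0.13 -0.41] M [ 0.03 -0.07  0.02] g 0.049 qd 0.013
```

servo_tool([
  [3,0,1],
  [3,0.5,1],
  [3,0.5,0],
  [0,0,0],
  [0,0,0],
  [0,0,0],
], jaw=[1,1,1,1,1,1], yaw=[0,0,0,0,0,0])

```text
time_s: 19.57
ee_pos: [0.6916, 0.08, 0.0128]
ee_rot: [[-0.052, -0.998, -0.024], [-0.999, 0.052, -0.016], [0.017, 0.023, -1.0]]
contact_force: [-0.4, -0.1, -1.2]
grip_width: 0.0488
```

```bash
python3 st.py
```

```text
19.5667 pos [691.61  79.97  12.84] yaw -1.6228 tilt [ 0.0169  0.0234 -0.9996] F [-0.35 -0.12 -1.22] M [-0.   -0.07 -0.  ] g 0.0488 qd 0.005
```

servo_tool([
  [-1,0,0],
  [-1,0,0],
  [-1,0,0],
  [-1,0,0],
  [-1,0,0],
  [-1,0,0],
  [-1,0,0],
  [-1,0,0],
  [0,0,0],
  [0,0,0],
], jaw=[1,1,1,1,1,1,1,1,1,1], yaw=[0,0,0,0,0,0,0,0,0,0])

```text
time_s: 20.4
ee_pos: [0.6822, 0.0799, 0.0132]
ee_rot: [[-0.052, -0.998, -0.025], [-0.999, 0.052, -0.016], [0.017, 0.024, -1.0]]
contact_force: [-0.4, -0.3, -0.6]
grip_width: 0.0489
```

```bash
python3 st.py
```

```text
20.4 pos [682.21  79.91  13.18] yaw -1.6227 tilt [ 0.017   0.0237 -0.9996] F [-0.36 -0.34 -0.65] M [ 0.02 -0.04  0.  ] g 0.0489 qd 0.005
```

servo_tool([
  [6,0,0],
  [6,0,0],
  [6,0,0],
  [0,0,0],
  [0,0,0],
  [0,0,0],
], jaw=[1,1,1,1,1,1], yaw=[0,0,0,0,0,0])

```text
time_s: 20.9
ee_pos: [0.7032, 0.0798, 0.0131]
ee_rot: [[-0.052, -0.998, -0.023], [-0.998, 0.053, -0.016], [0.017, 0.022, -1.0]]
contact_force: [0.3, -0.4, -0.8]
grip_width: 0.0488
```

```bash
python3 st.py
```

```text
20.9 pos [703.21  79.82  13.15] yaw -1.623 tilt [ 0.0168  0.0225 -0.9996] F [ 0.28 -0.4  -0.75] M [-0.06 -0.02  0.02] g 0.0488 qd 0.007
```

servo_tool([
  [-1.5,0.08,0],
  [-1.5,0.08,0],
  [-1.5,0.08,0],
  [-1.5,0.08,0],
  [-1.5,0.08,0],
  [-1.5,0.08,0],
  [-1.5,0.08,0],
  [-1.5,0.08,0],
  [-1.5,0.08,0],
  [-1,0,0],
  [0,0,0],
  [0,0,0],
], jaw=[1,1,1,1,1,1,1,1,1,1,1,1], yaw=[0,0,0,0,0,0,0,0,0,0,0,0])

```text
time_s: 21.9
ee_pos: [0.6859, 0.0808, 0.0132]
ee_rot: [[-0.052, -0.998, -0.025], [-0.999, 0.052, -0.016], [0.017, 0.024, -1.0]]
contact_force: [0.3, -0.2, -1.3]
grip_width: 0.0488
```

```bash
python3 st.py
```

```text
21.9 pos [685.9   80.77  13.18] yaw -1.6226 tilt [ 0.017   0.0239 -0.9996] F [ 0.27 -0.25 -1.29] M [-0.02 -0.03 -0.03] g 0.0488 qd 0.002
```

servo_tool([
  [0,0,5],
  [0,0,5],
  [0,0,5],
  [0,0,5],
  [0,0,5],
  [0,0,5],
  [0,0,5],
  [0,0,5],
  [0,0,5],
  [0,0,2],
  [0,0,0],
  [0,0,0],
], jaw=[1,1,1,1,1,1,1,1,1,1,1,1], yaw=[0,0,0,0,0,0,0,0,0,0,0,0])

```text
time_s: 22.9
ee_pos: [0.6871, 0.0809, 0.0672]
ee_rot: [[-0.052, -0.998, -0.022], [-0.999, 0.052, -0.015], [0.016, 0.021, -1.0]]
contact_force: [0.7, 0.8, -1.2]
grip_width: 0.0486
```

```bash
python3 st.py
```

```text
22.9 pos [687.11  80.87  67.17] yaw -1.6227 tilt [ 0.0164  0.0207 -0.9997] F [ 0.71  0.8  -1.16] M [ 0.02 -0.01  0.  ] g 0.0486 qd 0.006
```

servo_tool([
  [0,0,-15],
  [0,0,-15],
  [0,0,0],
  [0,0,0],
  [0,0,0],
], jaw=[1,1,1,1,1], yaw=[0,0,0,0,0])

```text
time_s: 23.32
ee_pos: [0.6851, 0.0804, 0.0311]
ee_rot: [[-0.052, -0.998, -0.026], [-0.999, 0.052, -0.016], [0.017, 0.025, -1.0]]
contact_force: [-0.6, -1.4, -0.4]
grip_width: 0.0485
```

```bash
python3 st.py
```

```text
23.3167 pos [685.12  80.43  31.07] yaw -1.6227 tilt [ 0.0175  0.0252 -0.9995] F [-0.57 -1.36 -0.37] M [ 0.06 -0.06  0.03] g 0.0485 qd 0.014
```

servo_tool([
  [-1,0,-4],
  [-1,0,-4],
  [-1,0,-4],
  [-1,0,-4],
  [0,0,-3],
  [0,0,-2],
  [0,0,-1],
  [0,0,0],
  [0,0,0],
  [0,0,0],
], jaw=[1,1,1,1,1,1,1,1,1,1], yaw=[0,0,0,0,0,0,0,0,0,0])

```text
time_s: 24.15
ee_pos: [0.6809, 0.0806, 0.0067]
ee_rot: [[-0.052, -0.998, -0.026], [-0.999, 0.052, -0.016], [0.017, 0.025, -1.0]]
contact_force: [0.1, 0.4, -1.3]
grip_width: 0.0491
```

```bash
python3 st.py
```

```text
24.15 pos [680.86  80.59   6.71] yaw -1.6226 tilt [ 0.0173  0.025  -0.9995] F [ 0.08  0.41 -1.31] M [-0.   -0.07 -0.01] g 0.0491 qd 0.003
```

servo_tool([
  [-1,0,-0.5],
  [-1,0,-0.5],
  [-1,0,-0.5],
  [-0.5,0,0],
  [0,0,0],
  [0,0,0],
  [0,0,0],
], jaw=[1,1,1,1,1,1,1], yaw=[0,0,0,0,0,0,0])

```text
time_s: 24.73
ee_pos: [0.6775, 0.0807, 0.006]
ee_rot: [[-0.052, -0.998, -0.024], [-0.999, 0.052, -0.016], [0.017, 0.024, -1.0]]
contact_force: [0.7, 1.3, -1.5]
grip_width: 0.0489
```

```bash
python3 st.py
```

```text
24.7333 pos [677.52  80.68   5.96] yaw -1.6226 tilt [ 0.017   0.0236 -0.9996] F [ 0.73  1.27 -1.46] M [0.03 0.02 0.03] g 0.0489 qd 0.002
```

servo_tool([
  [-0.5,0,0],
  [-0.5,0,0],
  [-0.5,0,0],
  [-0.5,0,0],
  [-0.5,0,0],
  [-0.5,0,0],
], jaw=[1,1,1,1,1,1], yaw=[0,0,0,0,0,0])

```text
time_s: 25.23
ee_pos: [0.6749, 0.0807, 0.0062]
ee_rot: [[-0.052, -0.998, -0.023], [-0.999, 0.052, -0.016], [0.017, 0.022, -1.0]]
contact_force: [2.4, 0.5, -1.4]
grip_width: 0.0485
```

```bash
python3 st.py
```

```text
25.2333 pos [674.94  80.67   6.2 ] yaw -1.6226 tilt [ 0.0167  0.0221 -0.9996] F [ 2.41  0.55 -1.44] M [-0.01 -0.43  0.03] g 0.0485 qd 0.017
```

servo_tool([
  [-0.5,0,-0.4],
  [-0.5,0,-0.4],
  [-0.5,0,-0.4],
  [-0.5,0,-0.4],
  [-0.5,0,-0.4],
  [-0.5,0,-0.4],
], jaw=[1,1,1,1,1,1], yaw=[0,0,0,0,0,0])

```text
time_s: 25.73
ee_pos: [0.675, 0.0807, 0.0055]
ee_rot: [[-0.052, -0.999, -0.016], [-0.999, 0.052, -0.015], [0.016, 0.015, -1.0]]
contact_force: [3.0, 0.0, 0.5]
grip_width: 0.0487
```

```bash
python3 st.py
```

```text
25.7333 pos [674.98  80.68   5.53] yaw -1.6228 tilt [ 0.0158  0.0152 -0.9998] F [3.03 0.03 0.51] M [-0.02 -0.49  0.05] g 0.0487 qd 0.023
```

servo_tool([
  [0.3,0,0],
  [0,0,-0.7],
  [0,0,-0.7],
  [0,0,-0.5],
  [0,0,-0.5],
], jaw=[1,1,1,1,1], yaw=[0,0,0,0,0])

```text
time_s: 26.15
ee_pos: [0.6751, 0.0807, 0.004]
ee_rot: [[-0.052, -0.999, -0.017], [-0.999, 0.052, -0.015], [0.016, 0.016, -1.0]]
contact_force: [-0.3, -0.0, 4.9]
grip_width: 0.0486
```

```bash
python3 st.py
```

```text
26.15 pos [675.05  80.74   3.97] yaw -1.6228 tilt [ 0.0162  0.016  -0.9997] F [-0.34 -0.01  4.89] M [-0.16  0.13  0.05] g 0.0486 qd 0.003
```

servo_tool([
  [-0.7,0.03,-0.4],
  [-1.0,0.05,-0.4],
  [-1.2,0.06,-0.4],
], jaw=[1,1,1], yaw=[0,0,0])

```text
time_s: 26.4
ee_pos: [0.675, 0.0808, 0.0042]
ee_rot: [[-0.052, -0.999, -0.01], [-0.999, 0.052, -0.015], [0.015, 0.01, -1.0]]
contact_force: [4.2, -0.1, 3.0]
grip_width: 0.0486
```

```bash
python3 st.py; python3 - <<'E'
from h import *
for k in range(4):
    p=env.snapshot('wrist'); s=env.sense(); print(round(s['time_s'],2),s['contact_force'].round(2),(s['ee_pos']*1000).round(2),s['ee_rot'][2].round(4))
E
```

```text
26.4 pos [675.    80.76   4.24] yaw -1.6228 tilt [ 0.0154  0.0095 -0.9998] F [ 4.22 -0.08  3.01] M [-0.13 -0.81  0.12] g 0.0486 qd 0.044
26.45 [ 5.17 -0.89  1.67] [675.01  80.73   4.27] [ 0.0154  0.0093 -0.9998]
26.5 [ 5.3  -0.49  1.21] [675.05  80.74   4.28] [ 0.0153  0.0094 -0.9998]
26.55 [ 5.3  -0.76  1.57] [675.04  80.74   4.27] [ 0.0154  0.0096 -0.9998]
26.6 [ 4.64 -0.7   2.13] [675.02  80.77   4.26] [ 0.0154  0.0097 -0.9998]
```

servo_tool([
  [1,0,0],
  [3,0,0.5],
  [3,0,1],
  [0,0,20],
  [0,0,10],
  [0,0,0],
  [0,0,0],
  [0,0,0],
], jaw=[1,1,1,1,1,1,1,1], yaw=[0,0,0,0,0,0,0,0])

```text
time_s: 27.27
ee_pos: [0.675, 0.0808, 0.0308]
ee_rot: [[-0.052, -0.998, -0.027], [-0.999, 0.052, -0.016], [0.017, 0.027, -0.999]]
contact_force: [0.7, -0.5, -0.3]
grip_width: 0.0489
```

```bash
python3 st.py
```

```text
27.2667 pos [674.99  80.82  30.81] yaw -1.6225 tilt [ 0.0174  0.0266 -0.9995] F [ 0.66 -0.54 -0.3 ] M [ 0.02 -0.09  0.09] g 0.0489 qd 0.008
```

servo_tool([
  [3,0,0],
  [1,0,-4],
  [0,0,-4],
  [0,0,-4],
  [0,0,-4],
  [0,0,-3],
  [0,0,-2],
  [0,0,-1],
  [0,0,0],
  [0,0,0],
  [0,0,0],
], jaw=[1,1,1,1,1,1,1,1,1,1,1], yaw=[0,0,0,0,0,0,0,0,0,0,0])

```text
time_s: 28.18
ee_pos: [0.6771, 0.0806, 0.0038]
ee_rot: [[-0.051, -0.998, -0.033], [-0.999, 0.052, -0.017], [0.019, 0.033, -0.999]]
contact_force: [-1.1, -1.3, -1.3]
grip_width: 0.0487
```

```bash
python3 st.py
```

```text
28.1833 pos [677.13  80.61   3.77] yaw -1.6222 tilt [ 0.0188  0.0326 -0.9993] F [-1.09 -1.33 -1.28] M [ 0.02 -0.05 -0.01] g 0.0487 qd 0.002
```

servo_tool([
  [-0.7,0,0],
  [-0.7,0,0],
  [-0.7,0,0],
  [-0.7,0,-0.2],
  [-0.7,0.03,-0.2],
], jaw=[1,1,1,1,1], yaw=[0,0,0,0,0])

```text
time_s: 28.6
ee_pos: [0.6749, 0.0807, 0.0039]
ee_rot: [[-0.052, -0.998, -0.03], [-0.999, 0.052, -0.017], [0.018, 0.029, -0.999]]
contact_force: [1.8, 0.3, -0.2]
grip_width: 0.0488
```

```bash
python3 st.py
```

```text
28.6 pos [674.92  80.66   3.85] yaw -1.6224 tilt [ 0.0181  0.029  -0.9994] F [ 1.81  0.34 -0.16] M [-0.02 -0.46 -0.02] g 0.0488 qd 0.027
```

servo_tool([
  [-1.0,0.05,-0.4],
  [-1.3,0.06,-0.4],
  [-1.7,0.08,-0.4],
], jaw=[1,1,1], yaw=[0,0,0])

```text
time_s: 28.85
ee_pos: [0.6749, 0.0807, 0.0044]
ee_rot: [[-0.052, -0.998, -0.021], [-0.999, 0.052, -0.016], [0.017, 0.02, -1.0]]
contact_force: [6.0, -0.5, -1.4]
grip_width: 0.0487
```

```bash
python3 st.py; python3 - <<'E'
from h import *
for k in range(3):
    p=env.snapshot('wrist'); s=env.sense(); print(round(s['time_s'],2),s['contact_force'].round(2),(s['ee_pos']*1000).round(2),s['ee_rot'][2].round(4))
E
```

```text
28.85 pos [674.93  80.7    4.44] yaw -1.6226 tilt [ 0.0169  0.0198 -0.9997] F [ 5.95 -0.53 -1.35] M [-0.15 -1.24  0.07] g 0.0487 qd 0.064
28.9 [ 6.43 -0.6  -0.92] [674.91  80.67   4.52] [ 0.0169  0.0195 -0.9997]
28.95 [ 5.67 -0.68  0.66] [674.9   80.67   4.48] [ 0.0169  0.0197 -0.9997]
29.0 [ 5.33 -0.49  0.31] [674.93  80.69   4.5 ] [ 0.0169  0.0197 -0.9997]
```

servo_tool([
  [-0.8,0.04,-1.0],
  [-2.2,0.11,-1.2],
], jaw=[1,1], yaw=[0,0])

```text
time_s: 29.17
ee_pos: [0.675, 0.0807, 0.004]
ee_rot: [[-0.052, -0.999, -0.014], [-0.999, 0.052, -0.015], [0.016, 0.013, -1.0]]
contact_force: [7.9, -1.3, 5.9]
grip_width: 0.0484
```

```bash
python3 st.py; python3 - <<'E'
from h import *
for k in range(3):
    p=env.snapshot('wrist'); s=env.sense(); print(round(s['time_s'],2),s['contact_force'].round(2),(s['ee_pos']*1000).round(2),s['ee_rot'][2].round(4))
E
```

```text
29.1667 pos [674.98  80.69   4.05] yaw -1.6228 tilt [ 0.0161  0.013  -0.9998] F [ 7.87 -1.29  5.85] M [-0.22 -1.46  0.13] g 0.0484 qd 0.092
29.22 [6.16 0.12 1.69] [674.99  80.7    4.12] [ 0.016   0.0125 -0.9998]
29.27 [ 7.2  -1.03  2.21] [674.96  80.71   4.13] [ 0.016   0.0128 -0.9998]
29.32 [ 6.1  -0.07  3.76] [674.95  80.74   4.11] [ 0.016   0.0129 -0.9998]
```

servo_tool([
  [1,0,0],
  [3,0,0.5],
  [3,0,1],
  [0,0,20],
  [0,0,8],
  [0,0,0],
  [0,0,0],
  [0,0,0],
], jaw=[1,1,1,1,1,1,1,1], yaw=[0,0,0,0,0,0,0,0])

```text
time_s: 29.98
ee_pos: [0.6745, 0.0808, 0.0294]
ee_rot: [[-0.051, -0.998, -0.031], [-0.999, 0.052, -0.017], [0.018, 0.03, -0.999]]
contact_force: [0.6, 0.0, -0.9]
grip_width: 0.049
```

```bash
python3 st.py
```

```text
29.9833 pos [674.51  80.84  29.36] yaw -1.6222 tilt [ 0.0183  0.0298 -0.9994] F [ 0.61  0.04 -0.93] M [ 0.   -0.06 -0.02] g 0.049 qd 0.007
```

servo_tool([
  [3,0,0],
  [1,0,-4],
  [0,0,-4],
  [0,0,-4],
  [0,0,-4],
  [0,0,-2],
  [0,0,-2],
  [0,0,-1],
  [0,0,0],
  [0,0,0],
  [0,0,0],
], jaw=[1,1,1,1,1,1,1,1,1,1,1], yaw=[0,0,0,0,0,0,0,0,0,0,0])

```text
time_s: 30.9
ee_pos: [0.677, 0.0806, 0.0037]
ee_rot: [[-0.051, -0.998, -0.036], [-0.998, 0.052, -0.018], [0.02, 0.035, -0.999]]
contact_force: [0.4, -0.3, -0.6]
grip_width: 0.0489
```

```bash
python3 st.py
```

```text
30.9 pos [676.97  80.62   3.75] yaw -1.622 tilt [ 0.0196  0.0352 -0.9992] F [ 0.39 -0.31 -0.61] M [ 0.01 -0.09 -0.04] g 0.0489 qd 0.003
```

servo_tool([
  [-0.7,0,0],
  [-0.7,0,0],
  [-0.7,0,0],
  [-0.7,0,-0.2],
  [-1.0,0.05,-0.4],
  [-1.5,0.08,-0.5],
], jaw=[1,1,1,1,1,1], yaw=[0,0,0,0,0,0])

```text
time_s: 31.4
ee_pos: [0.6749, 0.0807, 0.004]
ee_rot: [[-0.051, -0.998, -0.028], [-0.999, 0.052, -0.017], [0.018, 0.027, -0.999]]
contact_force: [4.4, -0.5, 1.3]
grip_width: 0.0489
```

```bash
python3 st.py
```

```text
31.4 pos [674.92  80.69   3.97] yaw -1.6222 tilt [ 0.0184  0.0272 -0.9995] F [ 4.35 -0.52  1.3 ] M [-0.1  -0.87  0.11] g 0.0489 qd 0.055
```

servo_tool([
  [-2.0,0.1,-0.8],
  [-3.2,0.16,-1.2],
], jaw=[1,1], yaw=[0,0])

```text
time_s: 31.57
ee_pos: [0.6749, 0.0806, 0.0045]
ee_rot: [[-0.052, -0.999, -0.016], [-0.999, 0.052, -0.016], [0.017, 0.016, -1.0]]
contact_force: [8.2, 0.3, 3.7]
grip_width: 0.0488
```

```bash
python3 st.py; python3 - <<'E'
from h import *
for k in range(4):
    p=env.snapshot('wrist'); s=env.sense(); print(round(s['time_s'],2),s['contact_force'].round(2),s['moment'].round(2),(s['ee_pos']*1000).round(2),s['ee_rot'][2].round(4))
E
```

```text
31.5667 pos [674.95  80.65   4.48] yaw -1.6226 tilt [ 0.017   0.0156 -0.9997] F [8.22 0.28 3.75] M [-0.17 -1.68  0.18] g 0.0488 qd 0.118
31.62 [ 7.07 -1.21  1.85] [-0.09 -1.37  0.1 ] [674.93  80.67   4.67] [ 0.0168  0.015  -0.9997]
31.67 [ 7.34 -0.91  1.81] [-0.12 -1.39  0.06] [674.95  80.67   4.69] [ 0.0169  0.0153 -0.9997]
31.72 [ 7.67 -1.03  1.27] [-0.13 -1.43  0.13] [674.98  80.65   4.69] [ 0.0169  0.0155 -0.9997]
31.77 [ 6.86 -0.72  1.93] [-0.14 -1.45  0.1 ] [674.98  80.67   4.66] [ 0.0169  0.0155 -0.9997]
```

servo_tool([
  [1,0,0],
  [3,0,0.5],
  [3,0,1],
  [0,0,18],
  [0,0,5],
  [0,0,0],
  [0,0,0],
  [0,0,0],
], jaw=[1,1,1,1,1,1,1,1], yaw=[0,0,0,0,0,0,0,0])

```text
time_s: 32.43
ee_pos: [0.6768, 0.0807, 0.026]
ee_rot: [[-0.052, -0.998, -0.029], [-0.998, 0.052, -0.017], [0.019, 0.028, -0.999]]
contact_force: [-0.5, -0.1, -1.0]
grip_width: 0.049
```

```bash
python3 st.py
```

```text
32.4333 pos [676.78  80.69  25.96] yaw -1.6224 tilt [ 0.0187  0.0281 -0.9994] F [-0.49 -0.1  -1.04] M [-0.02 -0.01  0.07] g 0.049 qd 0.008
```

servo_tool([
  [1,0,-3],
  [0,0,-4],
  [0,0,-4],
  [0,0,-4],
  [0,0,-2],
  [0,0,-1],
  [0,0,-1],
  [0,0,0],
  [0,0,0],
  [0,0,0],
], jaw=[1,1,1,1,1,1,1,1,1,1], yaw=[0,0,0,0,0,0,0,0,0,0])

```text
time_s: 33.27
ee_pos: [0.6765, 0.0806, 0.004]
ee_rot: [[-0.051, -0.998, -0.033], [-0.998, 0.052, -0.018], [0.02, 0.032, -0.999]]
contact_force: [-0.6, 0.9, -1.2]
grip_width: 0.0486
```

```bash
python3 st.py
```

```text
33.2667 pos [676.48  80.58   4.03] yaw -1.6221 tilt [ 0.0199  0.0324 -0.9993] F [-0.55  0.87 -1.19] M [ 0.03 -0.   -0.02] g 0.0486 qd 0.002
```

servo_tool([
  [-0.6,0,-0.3],
  [-0.6,0,-0.3],
  [-0.6,0,-0.5],
], jaw=[1,1,1], yaw=[0,0,0])

```text
time_s: 33.52
ee_pos: [0.6761, 0.0806, 0.0037]
ee_rot: [[-0.052, -0.998, -0.03], [-0.998, 0.052, -0.018], [0.019, 0.029, -0.999]]
contact_force: [0.2, -0.2, 4.6]
grip_width: 0.0485
```

```bash
python3 st.py
```

```text
33.5167 pos [676.08  80.6    3.66] yaw -1.6224 tilt [ 0.0193  0.0293 -0.9994] F [ 0.16 -0.25  4.65] M [-0.04  0.05 -0.01] g 0.0485 qd 0.023
```

servo_tool([
  [-1.2,0.05,0],
  [-1.2,0.05,-0.3],
], jaw=[1,1], yaw=[0,0])

```text
time_s: 33.68
ee_pos: [0.6749, 0.0807, 0.0039]
ee_rot: [[-0.052, -0.998, -0.027], [-0.998, 0.052, -0.017], [0.019, 0.026, -0.999]]
contact_force: [3.6, -0.1, 1.0]
grip_width: 0.0487
```

```bash
python3 st.py
```

```text
33.6833 pos [674.92  80.67   3.86] yaw -1.6225 tilt [ 0.0189  0.0263 -0.9995] F [ 3.62 -0.09  1.02] M [-0.01 -0.78  0.07] g 0.0487 qd 0.047
```

servo_tool([
  [-4.4,0.22,-2.2],
], jaw=[1], yaw=[0])

```text
time_s: 33.77
ee_pos: [0.6749, 0.0807, 0.0038]
ee_rot: [[-0.052, -0.998, -0.018], [-0.998, 0.052, -0.017], [0.018, 0.017, -1.0]]
contact_force: [12.6, -1.2, 9.8]
grip_width: 0.0488
```

```bash
python3 st.py; python3 - <<'E'
from h import *
for k in range(4):
    p=env.snapshot('wrist'); s=env.sense(); print(round(s['time_s'],2),s['contact_force'].round(2),s['moment'].round(2),(s['ee_pos']*1000).round(2),s['ee_rot'][2].round(4))
E
```

```text
33.7667 pos [674.95  80.68   3.76] yaw -1.6227 tilt [ 0.0177  0.0167 -0.9997] F [12.58 -1.16  9.84] M [-0.35 -2.18  0.13] g 0.0488 qd 0.177
33.82 [7.83 0.29 4.41] [-0.14 -1.59  0.15] [674.96  80.65   3.99] [ 0.0176  0.0158 -0.9997]
33.87 [ 7.69 -0.81  2.58] [-0.14 -1.62  0.09] [674.97  80.68   4.04] [ 0.0176  0.0163 -0.9997]
33.92 [ 7.58 -0.2   3.21] [-0.11 -1.55  0.11] [674.94  80.65   3.96] [ 0.0177  0.0166 -0.9997]
33.97 [ 8.37 -0.15  4.08] [-0.08 -1.53  0.11] [674.96  80.66   3.96] [ 0.0176  0.0166 -0.9997]
```

servo_tool([
  [1,0,0],
  [3,0,0.5],
  [3,0,1],
  [0,0,20],
  [0,0,8],
  [0,0,0],
  [0,0,0],
  [0,0,0],
], jaw=[1,1,1,1,1,1,1,1], yaw=[0,0,0,0,0,0,0,0])

```text
time_s: 34.63
ee_pos: [0.6778, 0.0805, 0.0302]
ee_rot: [[-0.052, -0.998, -0.028], [-0.998, 0.052, -0.018], [0.019, 0.027, -0.999]]
contact_force: [-0.6, 0.1, -1.1]
grip_width: 0.0486
```

```bash
python3 st.py
```

```text
34.6333 pos [677.75  80.51  30.22] yaw -1.6224 tilt [ 0.0192  0.027  -0.9995] F [-0.59  0.12 -1.14] M [-0.02 -0.03  0.01] g 0.0486 qd 0.008
```

servo_tool([
  [0,0,-4],
  [0,0,-4],
  [0,0,-5],
  [0,0,-5],
  [0,0,-3],
  [0,0,-1],
  [0,0,-1],
  [0,0,0],
  [0,0,0],
  [-0.5,0,0],
  [-0.5,0,0],
], jaw=[1,1,1,1,1,1,1,1,1,1,1], yaw=[0,0,0,0,0,0,0,0,0,0,0])

```text
time_s: 35.55
ee_pos: [0.6754, 0.0804, 0.0038]
ee_rot: [[-0.051, -0.998, -0.032], [-0.998, 0.052, -0.019], [0.02, 0.031, -0.999]]
contact_force: [0.5, -0.4, 1.0]
grip_width: 0.0483
```

```bash
python3 st.py
```

```text
35.55 pos [675.43  80.38   3.76] yaw -1.6222 tilt [ 0.0205  0.0313 -0.9993] F [ 0.46 -0.44  1.03] M [-0.01 -0.17 -0.04] g 0.0483 qd 0.019
```

servo_tool([
  [-1.2,0.06,-0.4],
  [-5.8,0.29,-2.4],
], jaw=[1,1], yaw=[0,0])

```text
time_s: 35.72
ee_pos: [0.6749, 0.0805, 0.0037]
ee_rot: [[-0.052, -0.998, -0.018], [-0.998, 0.052, -0.018], [0.019, 0.017, -1.0]]
contact_force: [16.2, -1.3, 7.4]
grip_width: 0.0486
```

```bash
python3 st.py; python3 - <<'E'
from h import *
for k in range(4):
    p=env.snapshot('wrist'); s=env.sense(); print(round(s['time_s'],2),s['contact_force'].round(2),s['moment'].round(2),(s['ee_pos']*1000).round(2),s['ee_rot'][2].round(4))
E
```

```text
35.7167 pos [674.9   80.49   3.72] yaw -1.6227 tilt [ 0.0186  0.0175 -0.9997] F [16.24 -1.35  7.38] M [-0.37 -2.94  0.21] g 0.0486 qd 0.234
35.77 [11.05 -0.36  2.27] [-0.13 -2.17  0.14] [674.88  80.51   4.1 ] [ 0.0184  0.0162 -0.9997]
35.82 [10.31 -0.28  3.32] [-0.12 -2.01  0.12] [674.93  80.5    4.06] [ 0.0184  0.0167 -0.9997]
35.87 [10.36 -0.81  3.57] [-0.14 -1.93  0.2 ] [674.88  80.52   4.03] [ 0.0185  0.0171 -0.9997]
35.92 [ 8.93 -1.03  3.22] [-0.12 -1.88  0.19] [674.9   80.56   4.02] [ 0.0185  0.0172 -0.9997]
```

```bash
python3 - <<'E'
from h import *
import pickle
for k in range(14):
    p=env.snapshot('scene' if k%2 else 'wrist'); s=env.sense(); print(round(s['time_s'],2),s['contact_force'].round(2),s['moment'].round(2),(s['ee_pos']*1000).round(2),s['ee_rot'][2].round(4))
    if k==12: save(p,'w9')
cv2.imwrite('pics/s9.png',cv2.resize(p['image'][220:310,240:360,::-1],None,fx=6,fy=6,interpolation=2))
E
```

```text
35.97 [ 9.16 -0.28  3.84] [-0.08 -1.88  0.18] [674.91  80.53   4.03] [ 0.0185  0.0172 -0.9997]
36.02 [ 8.88 -1.65  3.69] [-0.15 -1.9   0.14] [674.93  80.52   4.05] [ 0.0185  0.0172 -0.9997]
36.07 [ 8.97 -1.34  3.13] [-0.14 -1.84  0.12] [674.89  80.55   4.04] [ 0.0185  0.0173 -0.9997]
36.12 [ 8.71 -0.61  3.08] [-0.09 -1.87  0.14] [674.92  80.52   4.05] [ 0.0185  0.0173 -0.9997]
36.17 [ 9.19 -1.42  3.61] [-0.11 -1.81  0.1 ] [674.91  80.53   4.06] [ 0.0185  0.0173 -0.9997]
36.22 [ 7.85 -0.63  3.38] [-0.12 -1.82  0.12] [674.92  80.52   4.03] [ 0.0185  0.0173 -0.9997]
36.27 [ 9.61 -1.59  4.58] [-0.09 -1.83  0.17] [674.89  80.54   4.03] [ 0.0185  0.0174 -0.9997]
36.32 [ 8.76 -0.68  3.5 ] [-0.13 -1.82  0.15] [674.91  80.5    4.03] [ 0.0185  0.0173 -0.9997]
36.37 [9.35 0.22 4.18] [-0.12 -1.86  0.16] [674.89  80.56   4.05] [ 0.0185  0.0173 -0.9997]
36.42 [ 8.34 -1.22  3.87] [-0.16 -1.88  0.16] [674.87  80.54   4.01] [ 0.0185  0.0174 -0.9997]
36.47 [ 8.95 -0.04  3.76] [-0.12 -1.83  0.15] [674.89  80.5    4.04] [ 0.0186  0.0173 -0.9997]
36.52 [ 8.67 -0.57  4.  ] [-0.13 -1.87  0.17] [674.9   80.49   4.04] [ 0.0185  0.0173 -0.9997]
36.57 [ 9.06 -0.11  3.5 ] [-0.04 -1.85  0.14] [674.92  80.5    4.03] [ 0.0185  0.0173 -0.9997]
36.62 [ 8.28 -0.56  4.2 ] [-0.12 -1.87  0.17] [674.93  80.54   4.06] [ 0.0185  0.0172 -0.9997]
```

View pics/s9.png

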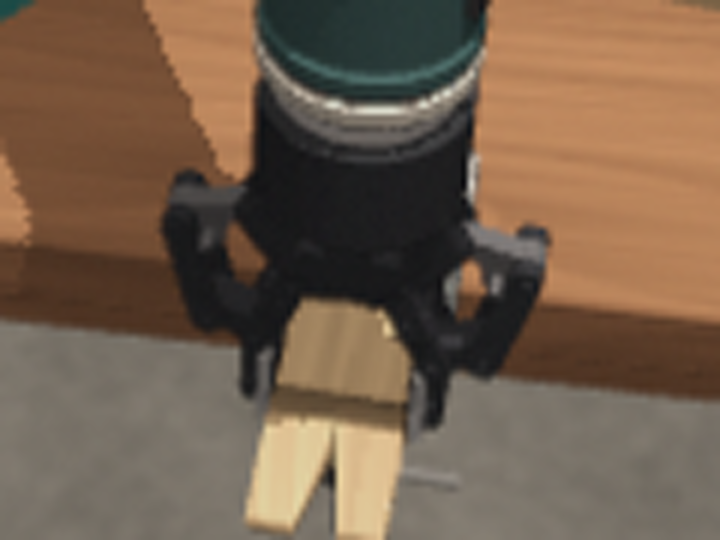

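View pics/w9.png

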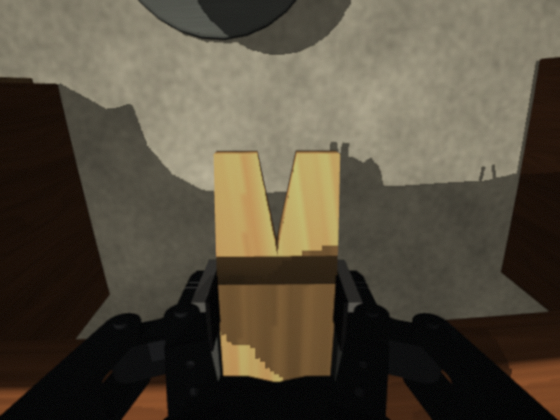

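```bash
python3 - <<'E'
from h import *
F=[]
for k in range(60):
    p=env.snapshot('wrist'); s=env.sense(); F.append(s['contact_force'])
F=np.array(F);print(round(s['time_s'],2),F.mean(0).round(2),F.min(0).round(2),F.max(0).round(2),F[-15:].mean(0).round(2),s['ee_rot'][2].round(4),(s['ee_pos']*1000).round(2),s['grip_width'])
t=env.snapshot('top');save(t,'t9')
E
```

```text
39.62 [ 9.01 -0.73  3.9 ] [ 8.11 -1.89  2.88] [9.99 0.75 5.3 ] [ 9.06 -0.64  3.86] [ 0.0185  0.0173 -0.9997] [674.9   80.56   4.03] 0.04861581289254314
```

View pics/t9.png

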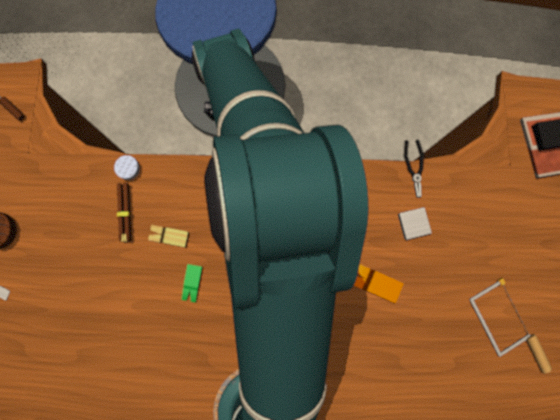

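```bash
python3 -c "
from station import env
print(env.close_job())"
```

```text
the job is handed in; nothing more can be done
None
```

The pin is in the holder's seat, square end against the anvil and notch pointing out. I handed the job in with the arm still gripping and pushing, at about 39.7 s of the 51 s allowed.

- **Push:** it averaged 9.0 N (8.1–10.0 N) over the last 3 s. The whole hold lasted about 3.9 s, steady at about 9 N apart from the first 0.3 s, when it was still settling from the contact peak. That peak, 16.2 N, was the highest I read. It is about 1 N under the 10 N asked.
- **Seating:** there was a light downward press of about 4 N. The tool sat at the height expected for a flat pin, with its tilt within about 0.3° of what it was at the grasp. That is inferred from the tool pose; I did not measure the pin's own tilt.
- **Grip:** the opening was steady at 48.6 mm, and the wrist pictures showed no slip of the pin in the grip.
- **Other tools:** in the last top view the block, pliers, ring clamp, tin and the visible look-alikes are where they started. The turquoise one was hidden behind the arm.

**Retries and doubts:**
- Fast moves and pushing rows tilted the tool by 1–2°. I therefore lifted and re-seated the pin several times before the final push.
- A yaw moment of about 0.15 N m remained during the push. The contact may lean slightly towards the -y side, which I put at under about 0.6°. I did not correct it.

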